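Put the angle brackets away in the divided tote

ROBOT

A 6-joint arm with a two-finger parallel gripper is mounted at the origin on the work surface. World frame = base frame: x ahead of the robot, y to its left, z up, the work surface at z = 0. Lengths are in m, angles in rad, forces in N, time in s.
With the tool pointing down it reaches from about 0.35 to 0.975 m from the base axis. Payload 4.9 kg.
Tool frame: the origin (TCP) lies at the very end of the fingers, on their centre line; the grasp point (between the pads) lies 19 mm behind it; z points along the fingers, y is the direction in which the jaws open and shut (so a half turn about z gives the same grasp; the last joint's range is limited). The gripper opens to 85 mm and grips with 20 to 120 N. Pads are 22 mm wide; open, the fingers measure 114 mm over their backs; the gripper's body (76 mm by 85 mm) begins 54 mm behind the grasp point. The pads swing forward as they close: fully open they stand 13 mm farther back than shut.
Start: joints at [-1.464, 0.053, 1.613, -0, 1.476, -0.119], TCP at [0.14, -0.609, 0.231] pointing down, gripper open.
Joint ranges: [-3.01, 3.01], [-1.01, 2.22], [0.06, 2.58], [-1.02, 4.17], [0.09, 2.62], [-3.14, 3.14]. Speed limits (rad/s): [2.57, 2.57, 3.14, 3.14, 3.14, 3.14].

INTERFACE

Orientations are given as a unit quaternion [w, x, y, z].
In Python, from plant import state, grab_frame, camera_model, job_done, search_frame, masks_of, place_of gives the robot as it stands.
- The arm moves only by the tool drive_tool, never from a script. Its argument "series" is a list of rows, each a list of 2 entries, a list of its own where there are three numbers: the shift along the world's x, y, z in m, then the turn, a rotation vector about the world's x, y, z in degrees. A call has 1 to 8 rows; each row is the pose to reach, as a shift and turn from the pose commanded when the call began; what a row does not reach only later rows make up. A row lasts 1/10 s, in which the tool goes at most 50 mm and 8.59 degrees, less where a joint would pass 70% of its speed; a pose out of reach is approached as far as the arm can. A call with a gripper value outside its range is refused whole. "fingers" is the closure, from -1 (fully open) to 1 (shut), so that 0 is half open, set as the call begins (left out, the last holds). The fingers move at their own pace and stop on an object; the grip force is fixed at half the most. Time passes only in rows, so rows that repeat a pose let the fingers close. It gives the time, the measured TCP pose, the force and the opening at its end, in the units of the state.
- state(): the state, without advancing time (a new reading comes with each control period).
- grab_frame(name): name is "scene" or "side" or "wrist"; returns the picture (400x640x3 uint8, red, green, blue); there is no depth.
- camera_model(name): a dict with "fovy" (degrees; the focal length in pixels is half the picture's height over the tangent of half this angle, whatever the lens; pixels are square), "cx", "cy" (the principal point, pixels), "D" ([k1, k2, p1, p2, k3] as OpenCV has them; the pictures are not rectified), "rvec" (rotation vector, rad) and "tvec" (3), from world to camera coordinates, as OpenCV has them. Camera axes: x right, y down, z forward; pixel columns grow to the right and rows downward; lengths in m; the calibration is good to about 2 mm. A picture is of the moment at which its call begins: read the wrist's pose just before it. camera_model takes no time and is no camera call; for the wrist camera it gives the pose at the moment of the call.
- job_done(): hands the job in, once; it reports no verdict.
Trained networks look in the newest picture that a camera, given by its name, has taken for a name from the list of things; names that differ only in an ending like _2 or _b are one class to them, and where a whole thing is asked for, a point or a joint stands for the part that bears it (a point fixed in the world has none). Each returns a list of dicts, best first, with "confidence" (0 to 1); they miss things now and then, are a little off and sometimes report something else, mostly with a low value. They report only what shows in the picture. A call takes as long as a camera call. They do not tell look-alikes from the thing itself.
- search_frame(camera, name): "location" ([x, y, z] in m, in world coordinates, good to about 4 mm: the middle of the surface that is visible of it).
- masks_of(camera, name): "pixels" (400x640 bool, what is visible of it).
- place_of(camera, name): "location" ([x, y, z] in m, in world coordinates, good to about 4 mm: a listed point, or the origin of a listed thing).
The state is a dict: "time": time; "joint_pos": joint angles; "joint_vel": joint speeds; "joint_efforts": joint torques, N m; "tool_pos": TCP position; "tool_rot": TCP orientation; "contact_force": force on the tool from outside, world axes, zero at the start; "ft_torque": the same for the moment, N m; "gripper_width": opening from 0.0 (shut) to 1.0 (fully open).
Only numpy, scipy, OpenCV 4.12 (cv2) and the standard library are available. Lean on these libraries where they do the work, as an engineer would, in place of code of your own. Each camera call takes 0.05 s, during which the arm holds its last target.

TASK

Put the medium and the large angle bracket away in the tote, each in the pocket made for its size: tuck the toe of the foot under the steel keeper strip, then let the heel down so that the foot lies flat on the pocket floor, leg upright. The pocket frames are not always screwed down in quite the same place, so feel for the stop gently and force nothing. The small one is already home: leave it there, and do not push the other things on the table about.

Things in the scene. Friction and masses are not known exactly. Their poses are not given: they have to be found in the camera images.
- bracket_small: small aluminium angle bracket, 100 g: foot 85 long x 35 wide x 6 thick; leg 35 wide x 6 thick, 70 high, at the heel end; 7 wide diagonal rib between, reaching 35 up the leg. Origin: centre of the foot's underside. x along the foot from toe (-42) to heel (outer face of the leg, +42); y across; z up the leg. Already in its pocket
- pocket_small (a point): small pocket of the tote: 89 long x 39 wide x 18 deep. Point: centre of its floor, 12 above the table; x from the stop wall, under the keeper, to the heel end; z up. Keeper strip: covers the first 20 of the pocket from the stop wall, underside 18 above the floor, 3 thick. Bracket home: flat on this floor inside the pocket (play 2 each way), same x
- bracket_medium: medium aluminium angle bracket, 170 g: foot 110 long x 45 wide x 6 thick; leg 45 wide x 6 thick, 80 high, at the heel end; 7 wide diagonal rib between, reaching 40 up the leg. Origin: centre of the foot's underside. x along the foot from toe (-55) to heel (outer face of the leg, +55); y across; z up the leg. Stands on its foot on the table
- pocket_medium (a point): medium pocket of the tote: 114 long x 49 wide x 18 deep. Point: mean centre of its floor, 12 above the table; x from the stop wall, under the keeper, to the heel end; z up. Its frame may sit up to 15 off along x, either way. Keeper strip: covers the first 20 of the pocket from the stop wall, underside 18 above the floor, 3 thick. Bracket home: flat on this floor inside the pocket (play 2 each way), same x
- bracket_large: large aluminium angle bracket, 270 g: foot 140 long x 55 wide x 6 thick; leg 55 wide x 6 thick, 90 high, at the heel end; 7 wide diagonal rib between, reaching 45 up the leg. Origin: centre of the foot's underside. x along the foot from toe (-70) to heel (outer face of the leg, +70); y across; z up the leg. Stands on its foot on the table
- pocket_large (a point): large pocket of the tote: 144 long x 59 wide x 18 deep. Point: mean centre of its floor, 12 above the table; x from the stop wall, under the keeper, to the heel end; z up. Its frame may sit up to 15 off along x, either way. Keeper strip: covers the first 20 of the pocket from the stop wall, underside 18 above the floor, 3 thick. Bracket home: flat on this floor inside the pocket (play 2 each way), same x
- tote: plywood tote, fixed: 234 (x) x 282 (y), rim 30 high; origin under its centre. Three bays 84 apart along y, in changing order. In each a frame 22 high (walls 12 at stop and heel, keeper on the -x, robot's, side, its top 33 above the table) is screwed firmly down through slots, so its place along x must be felt or seen. A foot goes in toe first, tilted 15 to 25 degrees
- bay_medium: the wooden frame and keeper of the medium pocket, in its bay of the tote; origin on the bay's centre, 8 above the table, whichever way the frame is shifted; axes as the pocket's. Light joinery: keep pushes on it under 20 N
- bay_large: the wooden frame and keeper of the large pocket, in its bay of the tote; origin on the bay's centre, 8 above the table, whichever way the frame is shifted; axes as the pocket's. Light joinery: keep pushes on it under 20 N
- glue: bystander: yellow glue bottle with orange nozzle, 60 across, 170 high, standing; origin under its centre
- cup: bystander: clear plastic cup, 84 across, 95 high, standing; origin under its centre
- driver: bystander: screwdriver with blue handle, 200 long, lying along its x; origin near its middle
- square: bystander: try square lying flat, wooden stock 100 long (y) x 20 high, steel blade 150 long (+x); origin under the stock
- tape: bystander: grey tape measure, 72 x 40 x 68 high; origin under its centre
- mallet: bystander: rubber mallet lying flat, 290 long, handle to -x, head 62 thick; origin under the front part of the handle
There are look-alikes about, which are no part of the job. What is shaped like the bracket_medium but purple is not meant.

How it is judged:
At the end, for the whole second after the job is handed in: Each bracket lies in its own pocket: within 3 mm of the floor's height, 5 mm of the pocket's middle line and, lengthwise, 20 mm of the point given (5 for the small one); upright within 0.05 rad, x along the pocket's within 0.10 rad; under 20 mm/s (x of bracket_small in the frame of pocket_small between -0.005 and 0.005 m and y of bracket_small in the frame of pocket_small between -0.005 and 0.005 m and z of bracket_small in the frame of pocket_small between -0.003 and 0.003 m and angle between each of bracket_small, bracket_medium, bracket_large's own z axis and vertical below 0.05 rad and angle between the x axis of bracket_small and the x axis of pocket_small, either way round below 0.1 rad and linear speed of each of bracket_small, bracket_medium, bracket_large below 0.02 m/s and x of bracket_medium in the frame of pocket_medium between -0.02 and 0.02 m and y of bracket_medium in the frame of pocket_medium between -0.005 and 0.005 m and z of bracket_medium in the frame of pocket_medium between -0.003 and 0.003 m and angle between the x axis of bracket_medium and the x axis of pocket_medium, either way round below 0.1 rad and x of bracket_large in the frame of pocket_large between -0.02 and 0.02 m and y of bracket_large in the frame of pocket_large between -0.005 and 0.005 m and z of bracket_large in the frame of pocket_large between -0.003 and 0.003 m and angle between the x axis of bracket_large and the x axis of pocket_large, either way round below 0.1 rad); the robot touches nothing.
It fails at once if one of the other things on the table (glue, cup, screwdriver, square, tape measure, mallet) is pushed more than 30 mm from its place (distance of any of glue, cup, driver, square, tape, mallet from where it was at the start of the episode above 0.03 m).
It fails at once if the medium bracket is forced: it presses on the frame or keeper of its pocket with over 30 N (contact force between bracket_medium and bay_medium above 30 N).
It fails at once if the large bracket is forced: it presses on the frame or keeper of its pocket with over 30 N (contact force between bracket_large and bay_large above 30 N).
It fails at once if the small bracket is taken out of its pocket (moved more than 15 mm) (distance of bracket_small from where it was at the start of the episode above 0.015 m).
It also fails if it takes over 70 s, if anything falls off the work surface, if the arm or the gripper's body presses on something with over 40 N, if the wrist force passes 120 N, or if a joint passes its speed limit or range.

## Working session

There is one attempt and no reset: what is moved stays moved. The work goes in short steps, Python scripts to look and compute and a tool call to move; the robot and the scene stay as the last step left them, time stands still between calls to the robot, and variables do not carry over. Pictures are saved under pics/ and viewed, and the job is handed in when it is done.

Besides the shell and the picture viewer there is one more tool, called after "Call:" as name(argument=value, ...) on one line, values as JSON. drive_tool: Moves the arm, as the interface text tells. Its arguments: {"type":"object","properties":{"series":{"type":"array","items":{"type":"array"}},"fingers":{"type":"number"}},"required":["series"]}

```bash
mkdir -p pics; ls; cat > h.py <<'E'
import numpy as np, cv2
from plant import *
def save(c,n):
    im=grab_frame(c); cv2.imwrite('pics/'+n+'.png',im[:,:,::-1]); return im
def K(m):
    f=200/np.tan(np.radians(m['fovy'])/2); return np.array([[f,0,m['cx']],[0,f,m['cy']],[0,0,1]])
def proj(c,P,m=None):
    m=m or camera_model(c); return cv2.projectPoints(np.array(P,float).reshape(-1,3),np.array(m['rvec'],float),np.array(m['tvec'],float),K(m),np.array(m['D'],float))[0].reshape(-1,2)
def ray(c,uv,z,m=None):
    m=m or camera_model(c); n=cv2.undistortPoints(np.array(uv,float).reshape(-1,1,2),K(m),np.array(m['D'],float)).reshape(-1,2)
    R=cv2.Rodrigues(np.array(m['rvec'],float))[0]; t=np.array(m['tvec'],float).ravel(); C=-R.T@t
    d=np.c_[n,np.ones(len(n))]@R
    return C+d*((z-C[2])/d[:,2])[:,None]
E
python3 - <<'E'
from h import *
print(state())
for c in ['scene','side','wrist']: save(c,c+'0')
for c in ['scene','side']:
    print(c,{k:np.round(v,3) for k,v in camera_model(c).items()})
    for n in ['bracket_medium','bracket_large','bracket_small','pocket_medium','pocket_large','pocket_small','bay_medium','bay_large','tote']:
        print(c,n,[(np.round(d['location'],3),round(d['confidence'],2)) for d in place_of(c,n)])
E
```

```text
pics
{'time': 0.0, 'joint_pos': array([-1.46399968e+00,  5.33723141e-02,  1.61431616e+00, -7.00917201e-06,
        1.47598020e+00, -1.18999871e-01]), 'joint_vel': array([ 4.43716451e-04,  8.51921504e-04, -1.26630208e-03,  1.20982413e-03,
        7.55643020e-04,  2.19261952e-05]), 'joint_efforts': array([-1.91667550e-04, -3.93677688e+01, -3.70178676e+01, -1.09182542e-04,
        6.97753625e-03,  1.12798892e-05]), 'tool_pos': array([ 0.13985792, -0.60850706,  0.23004019]), 'tool_rot': array([-1.03801561e-03,  9.93633185e-01,  1.12658850e-01,  2.84508511e-06]), 'contact_force': array([ 0.15034975, -0.17422773, -0.88365486]), 'ft_torque': array([ 0.05543316,  0.00343951, -0.04632092]), 'gripper_width': 1.0014720723732886}
scene {'fovy': np.float64(56.4), 'cx': np.float64(319.479), 'cy': np.float64(199.571), 'D': array([0., 0., 0., 0., 0.]), 'rvec': array([ 1.517,  1.904, -0.937]), 'tvec': array([ 0.156, -0.273,  1.491])}
scene bracket_medium [(array([ 0.48 , -0.149, -0.002]), 0.88), (array([ 0.343, -0.522,  0.   ]), 0.85)]
scene bracket_large [(array([ 0.476, -0.37 ,  0.   ]), 0.82)]
sce
[... 513 characters left out ...]
.   ,  0.   ,  0.   ]), 'rvec': array([ 2.288, -0.177,  0.077]), 'tvec': array([-0.495,  0.084,  1.557])}
side bracket_medium [(array([ 0.342, -0.517, -0.   ]), 0.9), (array([ 0.478, -0.158,  0.001]), 0.64)]
side bracket_large [(array([ 0.478, -0.368, -0.   ]), 0.89)]
side bracket_small [(array([0.565, 0.061, 0.01 ]), 0.53)]
side pocket_medium [(array([0.538, 0.225, 0.015]), 0.57)]
side pocket_large [(array([0.569, 0.147, 0.013]), 0.78)]
side pocket_small [(array([0.567, 0.058, 0.01 ]), 0.88), (array([ 0.68 , -0.443,  0.001]), 0.74)]
side bay_medium [(array([0.561, 0.23 , 0.01 ]), 0.95)]
side bay_large [(array([ 0.482, -0.365, -0.003]), 0.74)]
side tote [(array([0.571, 0.146, 0.012]), 0.44)]
```

View pics/scene0.png

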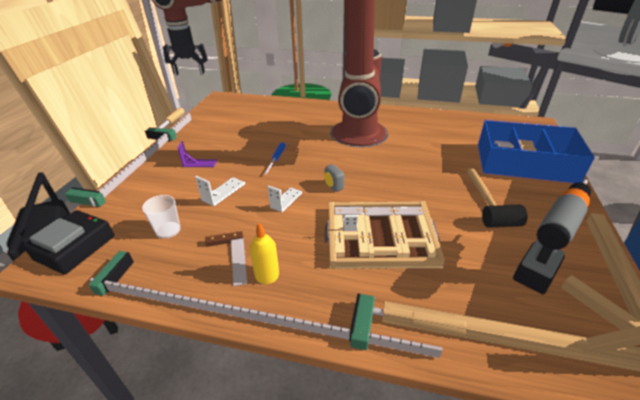

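View pics/side0.png

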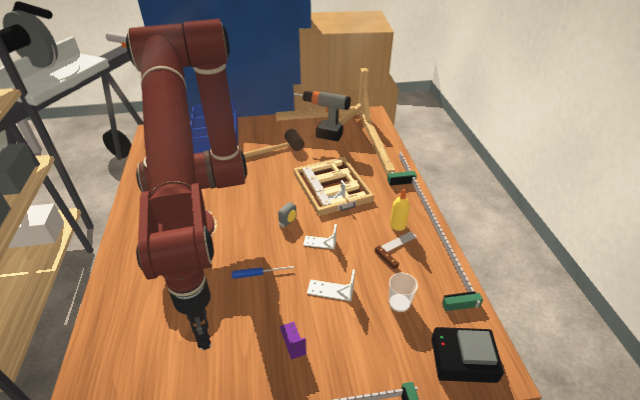

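View pics/wrist0.png

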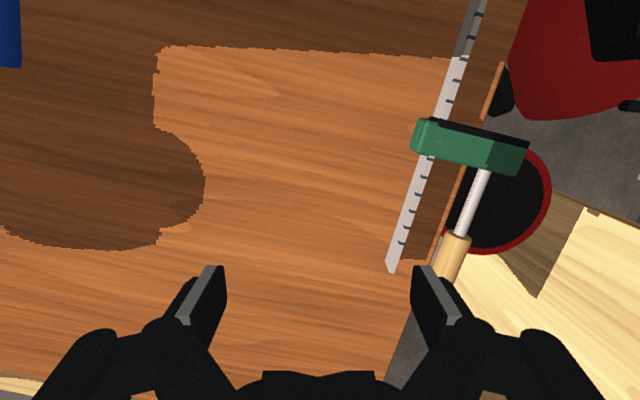

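The medium bracket is at about px (283,197) in the scene view and the large one at (218,190), with the purple look-alike at (195,157). The tote is near (385,235), with the small bracket in its left bay. I'll zoom in next.

```bash
python3 - <<'E'
import cv2
a=cv2.imread('pics/scene0.png');b=cv2.imread('pics/side0.png')
cv2.imwrite('pics/z1.png',cv2.resize(a[185:285,310:450],None,fx=5.5,fy=5.5,interpolation=cv2.INTER_CUBIC))
cv2.imwrite('pics/z2.png',cv2.resize(b[145:225,285:385],None,fx=7,fy=7,interpolation=cv2.INTER_CUBIC))
cv2.imwrite('pics/z3.png',cv2.resize(a[150:220,170:310],None,fx=5.5,fy=5.5,interpolation=cv2.INTER_CUBIC))
cv2.imwrite('pics/z4.png',cv2.resize(b[220:310,285:385],None,fx=6,fy=6,interpolation=cv2.INTER_CUBIC))
E
```

```text
(no output)
```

View pics/z1.png

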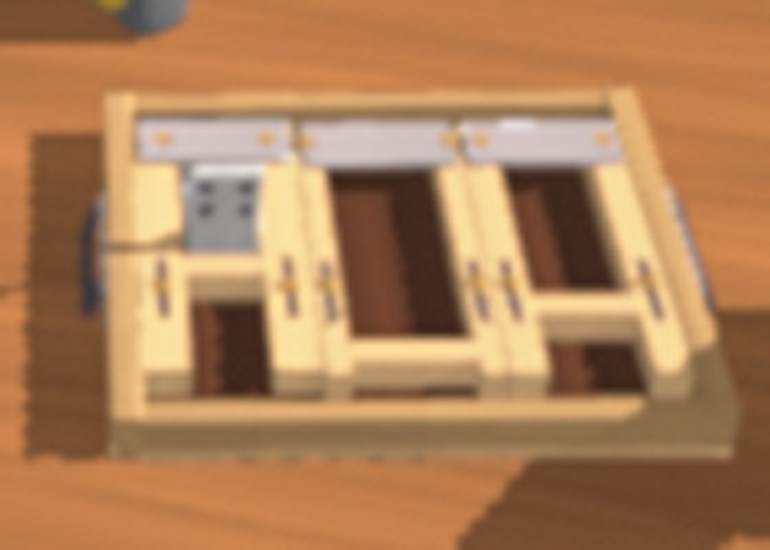

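View pics/z2.png

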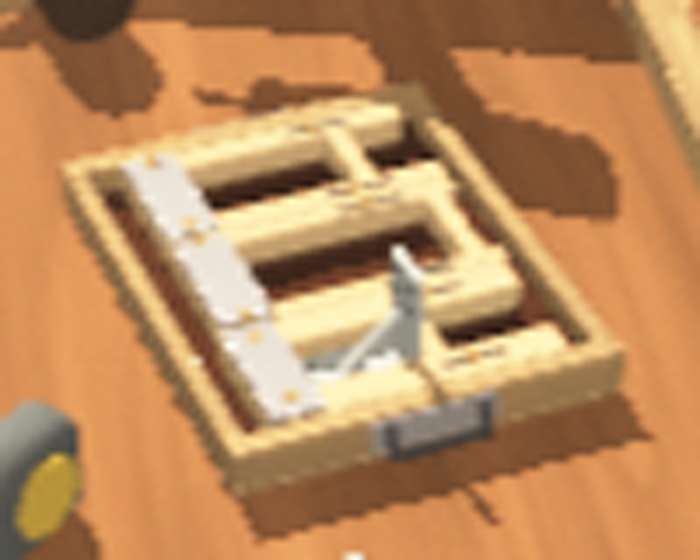

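View pics/z3.png

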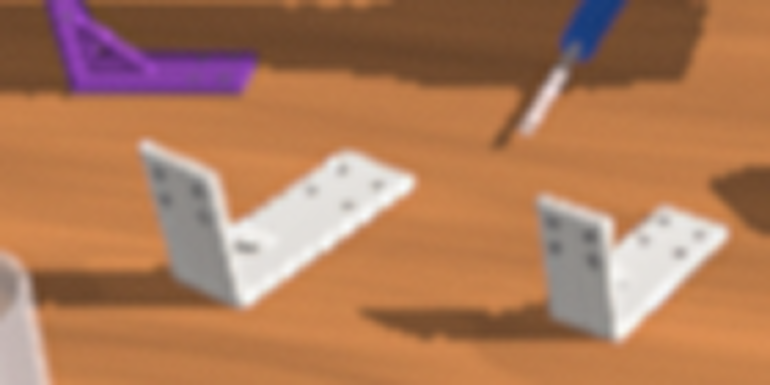

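View pics/z4.png

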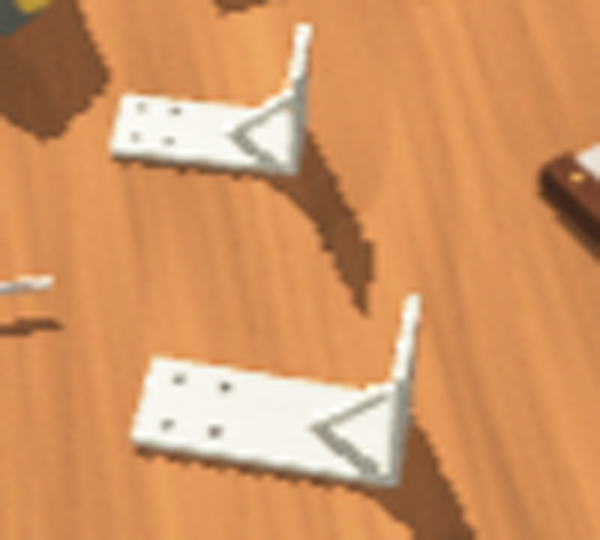

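```bash
python3 - <<'E'
from h import *
m=camera_model('wrist');R=cv2.Rodrigues(np.array(m['rvec'],float))[0];t=np.array(m['tvec']).ravel()
print('cam pos',-R.T@t,'axes',R.round(3),m['fovy'],m['D'])
E
```

```text
cam pos [ 0.22195042 -0.59046121  0.37462345] axes [[ 0.223 -0.975  0.   ]
 [-0.921 -0.211  0.327]
 [-0.319 -0.073 -0.945]] 62.91263042946223 [-0.03488085  0.          0.          0.          0.        ]
```

Call:
drive_tool(series=[[[0.26, 0.29, 0.15], [0, 0, 77]], [[0.26, 0.29, 0.15], [0, 0, 77]], [[0.26, 0.29, 0.15], [0, 0, 77]], [[0.26, 0.29, 0.15], [0, 0, 77]], [[0.26, 0.29, 0.15], [0, 0, 77]], [[0.26, 0.29, 0.15], [0, 0, 77]], [[0.26, 0.29, 0.15], [0, 0, 77]], [[0.26, 0.29, 0.15], [0, 0, 77]]], fingers=-1)

```text
time: 1.85
tool_pos: [0.39, -0.3295, 0.3761]
tool_rot: [0.0, 0.755, 0.656, 0.0]
contact_force: [-0.5, -0.8, -0.6]
gripper_width: 0.998
```

Call:
drive_tool(series=[[[-0.02, 0.06, 0.02], [0, 0, 9]], [[-0.02, 0.06, 0.02], [0, 0, 9]], [[-0.02, 0.06, 0.02], [0, 0, 9]]])

```text
time: 2.15
tool_pos: [0.3694, -0.2698, 0.3973]
tool_rot: [0.002, 0.702, 0.712, 0.0]
contact_force: [0.2, -0.6, -0.1]
gripper_width: 0.999
```

```bash
python3 - <<'E'
from h import *
print(state()['tool_pos'],state()['tool_rot'])
save('wrist','w1')
for n in ['bracket_medium','bracket_large']:
    print(n,[(np.round(d['location'],4),round(d['confidence'],2)) for d in place_of('wrist',n)])
E
```

```text
[ 0.36944164 -0.26981385  0.39728259] [2.17068293e-03 7.01912981e-01 7.12259401e-01 1.12662018e-05]
bracket_medium [(array([ 0.346 , -0.5183,  0.0029]), 0.75), (array([ 0.4821, -0.1517, -0.0017]), 0.64)]
bracket_large [(array([ 0.4758, -0.3612,  0.0045]), 0.6)]
```

View pics/w1.png

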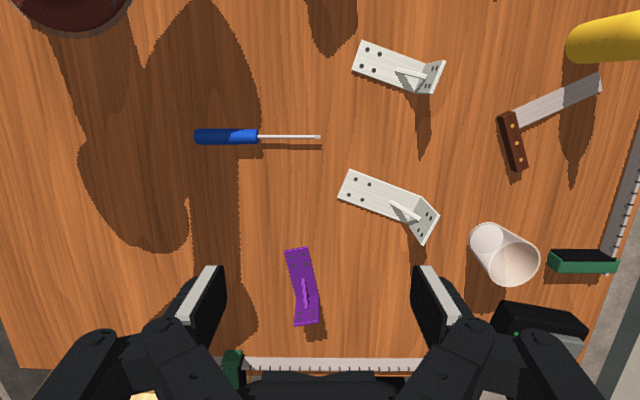

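Wrist view: medium bracket at px (398,68), large at (388,205), both with the toe to the left. I'll pick their corners from an enlargement.

```bash
python3 - <<'E'
import cv2
a=cv2.imread('pics/w1.png')
cv2.imwrite('pics/z5.png',cv2.resize(a[30:110,340:460],None,fx=6,fy=6,interpolation=cv2.INTER_CUBIC))
cv2.imwrite('pics/z6.png',cv2.resize(a[160:255,325:455],None,fx=6,fy=6,interpolation=cv2.INTER_CUBIC))
E
```

```text
(no output)
```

View pics/z5.png

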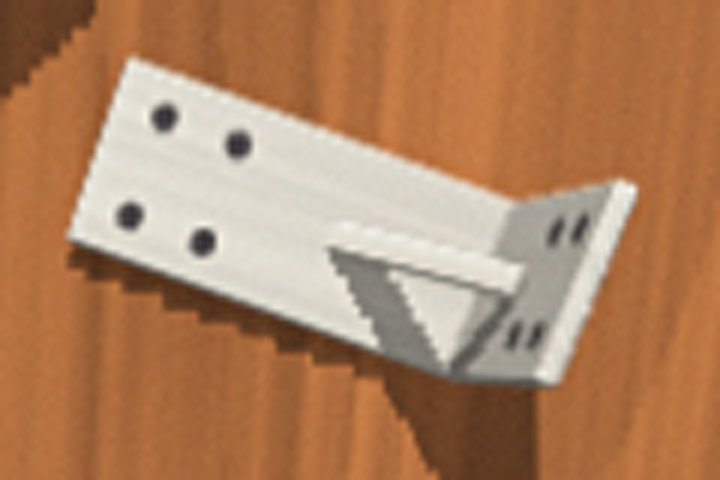

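View pics/z6.png

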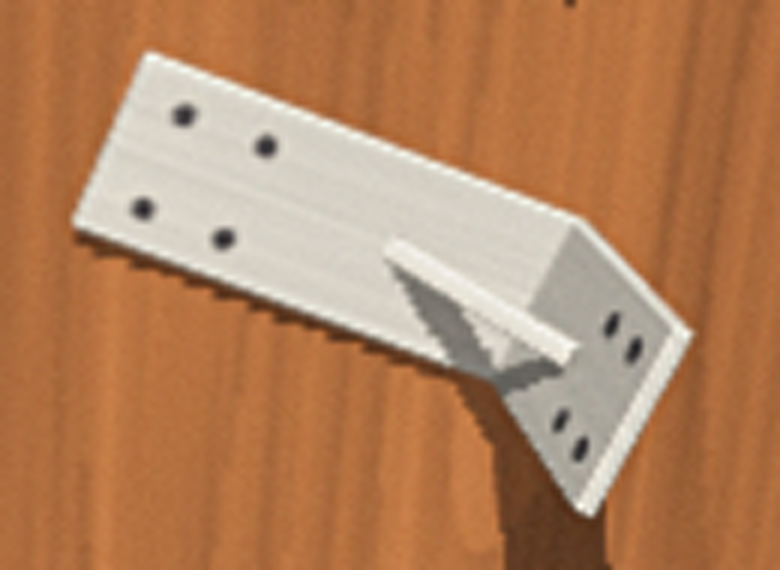

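```bash
cat >> h.py <<'E'
from scipy.optimize import least_squares
def fit3(c,obj,uv,x0,m=None):
    m=m or camera_model(c); obj=np.array(obj,float); uv=np.array(uv,float)
    def w(p):
        a=p[2]; return np.c_[obj[:,0]*np.cos(a)-obj[:,1]*np.sin(a)+p[0],obj[:,0]*np.sin(a)+obj[:,1]*np.cos(a)+p[1],obj[:,2]]
    r=least_squares(lambda p:(proj(c,w(p),m)-uv).ravel(),x0)
    return r.x,(proj(c,w(r.x),m)-uv).round(1)
def unz(Z,f,off): return (np.array(Z,float)+.5)/f-.5+np.array(off)
E
python3 - <<'E'
from h import *
for n,L,W,H,Z,off,x0 in [('M',.055,.0225,.08,[(133,58),(69,236),(637,185),(557,383)],(340,30),(.48,-.15,-.3)),('L',.07,.0275,.09,[(150,53),(74,220),(692,333),(590,517)],(325,160),(.477,-.365,-.3))]:
    p,r=fit3('wrist',[(-L,W,.006),(-L,-W,.006),(L,W,H),(L,-W,H)],unz(Z,6,off),x0)
    c,s=np.cos(p[2]),np.sin(p[2]); h=L-.003
    print(n,p[:2],np.degrees(p[2]),'leg mid',p[0]+h*c,p[1]+h*s,r.tolist())
E
```

```text
M [ 0.47589199 -0.15497935] -17.782025807495945 leg mid 0.5254077005879106 -0.17085997104581002 [[-0.8, -0.7], [-0.6, 0.2], [1.1, -0.2], [0.2, 0.8]]
L [ 0.47578939 -0.36350111] -21.232136007458152 leg mid 0.5382414878863441 -0.38776498386225683 [[-0.6, -0.9], [-0.8, 0.4], [0.8, 0.1], [0.4, 0.6]]
```

Call:
drive_tool(series=[[[0.06, 0.16, 0], [0, 0, 0]], [[0.12, 0.32, -0.05], [0, 0, 0]], [[0.12, 0.32, -0.05], [0, 0, 0]], [[0.12, 0.32, -0.05], [0, 0, 0]], [[0.18, 0.49, -0.12], [0, 0, 0]], [[0.18, 0.49, -0.12], [0, 0, 0]], [[0.18, 0.49, -0.12], [0, 0, 0]], [[0.18, 0.49, -0.12], [0, 0, 0]]])

```text
time: 3.1
tool_pos: [0.5048, 0.0956, 0.3118]
tool_rot: [-0.0, 0.703, 0.711, -0.001]
contact_force: [0.5, -1.3, 0.2]
gripper_width: 1.002
```

Call:
drive_tool(series=[[[0.05, 0.13, -0.03], [0, 0, 0]], [[0.05, 0.13, -0.03], [0, 0, 0]], [[0.05, 0.13, -0.03], [0, 0, 0]], [[0.05, 0.13, -0.03], [0, 0, 0]]])

```text
time: 3.5
tool_pos: [0.5543, 0.2272, 0.2788]
tool_rot: [-0.002, 0.702, 0.712, -0.003]
contact_force: [-0.3, -0.8, -0.7]
gripper_width: 0.998
```

```bash
python3 - <<'E'
from h import *
print(state()['time'],state()['tool_pos'],state()['tool_rot'],np.abs(state()['joint_vel']).max())
save('wrist','w2')
import pickle; pickle.dump(camera_model('wrist'),open('w2.pkl','wb'))
for n in ['pocket_medium','pocket_large','pocket_small','bracket_small','bay_medium','bay_large']:
    print(n,[(np.round(d['location'],4),round(d['confidence'],2)) for d in place_of('wrist',n)])
E
```

```text
3.5 [0.55431832 0.22724136 0.27881599] [-0.00215556  0.70177889  0.71238686 -0.00259078] 0.06345679758591272
pocket_medium [(array([0.54  , 0.2308, 0.013 ]), 0.9)]
pocket_large [(array([0.5758, 0.1433, 0.0131]), 0.9)]
pocket_small [(array([0.5664, 0.0587, 0.0149]), 0.58)]
bracket_small [(array([0.5639, 0.061 , 0.0134]), 0.89)]
bay_medium [(array([0.5587, 0.2327, 0.0088]), 0.94)]
bay_large [(array([0.5752, 0.147 , 0.0088]), 0.71)]
```

View pics/w2.png

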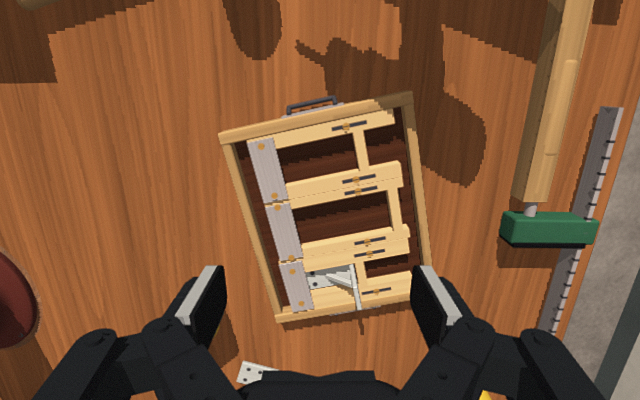

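The tote is turned roughly +10°. From top to bottom its bays are medium (keeper at px (265,168)), large (285,232) and small (295,287). I'll zoom in to measure the tote and frames.

```bash
python3 - <<'E'
import cv2
a=cv2.imread('pics/w2.png')
cv2.imwrite('pics/z7.png',cv2.resize(a[85:215,210:440],None,fx=3.4,fy=3.4,interpolation=cv2.INTER_CUBIC))
cv2.imwrite('pics/z8.png',cv2.resize(a[185:330,225:440],None,fx=3.6,fy=3.6,interpolation=cv2.INTER_CUBIC))
E
```

```text
(no output)
```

View pics/z7.png

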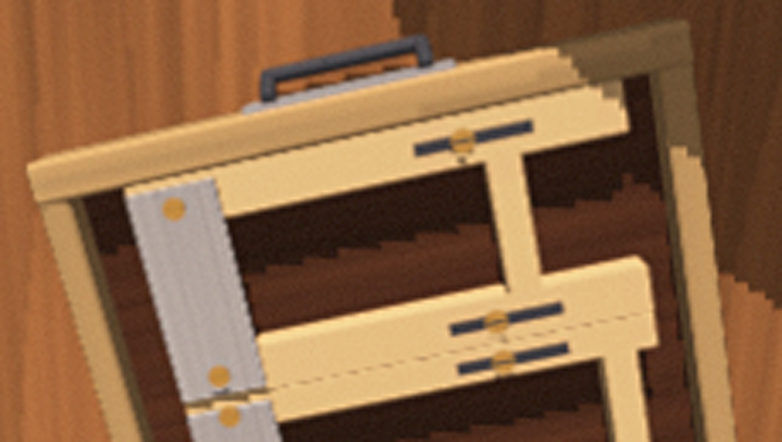

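View pics/z8.png

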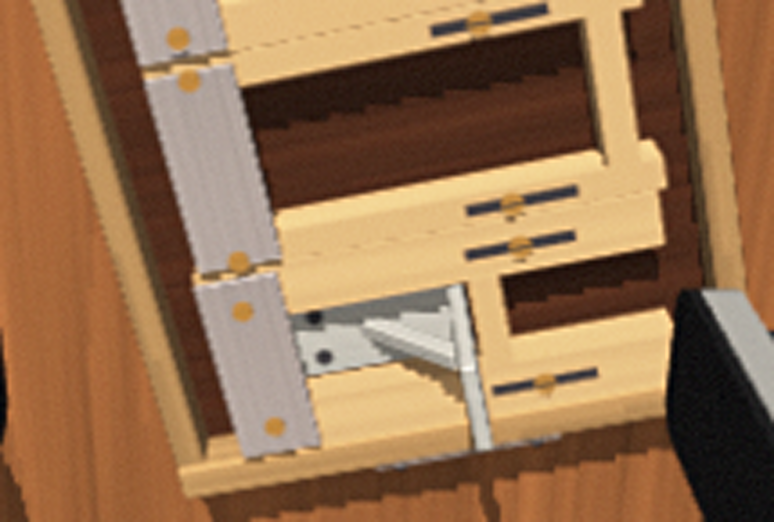

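```bash
python3 - <<'E'
from h import *
import pickle
m=pickle.load(open('w2.pkl','rb'))
o7=(210,85);o8=(225,185)
uv=np.vstack([unz([(29,163),(690,20)],3.4,o7),unz([(183,493)],3.6,o8)])
p,r=fit3('wrist',[(-.117,.141,.03),(.117,.141,.03),(-.117,-.141,.03)],uv,(.56,.147,.17),m)
print('tote',p[:2],np.degrees(p[2]),r.tolist())
a=p[2];T=lambda P:np.c_[np.cos(a)*(P[:,0]-p[0])+np.sin(a)*(P[:,1]-p[1]),-np.sin(a)*(P[:,0]-p[0])+np.cos(a)*(P[:,1]-p[1])]
def s(n,Z,f,o,z):
    P=T(ray('wrist',unz(Z,f,o),z,m)); d=P[1]-P[0]; print(n,(P*1000).round(1).tolist(), 'dir',np.degrees(np.arctan2(d[1],d[0])).round(1))
s('M keep R',[(217,180),(270,392)],3.4,o7,.033); s('M keep L',[(125,195),(190,400)],3.4,o7,.033)
s('M heel L',[(488,165),(510,292)],3.4,o7,.03); s('M heel R',[(525,155),(540,285)],3.4,o7,.03)
s('M +y',[(228,215),(488,165)],3.4,o7,.03); s('M -y',[(262,335),(510,290)],3.4,o7,.03)
s('L keep R',[(228,62),(278,262)],3.6,o8,.033); s('L keep L',[(145,78),(197,275)],3.6,o8,.033)
s('L heel L',[(582,20),(605,155)],3.6,o8,.03); s('L heel R',[(622,10),(640,165)],3.6,o8,.03)
s('L +y',[(245,85),(582,18)],3.6,o8,.03); s('L -y',[(280,210),(603,152)],3.6,o8,.03)
s('S keep R',[(270,268),(320,445)],3.6,o8,.033); s('S keep L',[(195,285),(243,455)],3.6,o8,.033)
s('seams M/L',[(240,398),(655,310)],3.4,o7,.03); s('L/S',[(285,262),(660,192)],3.6,o8,.03)
E
```

```text
tote [0.57678013 0.14517819] 12.511506784241597 [[-0.7, -0.2], [0.6, -0.1], [0.1, 0.7]]
M keep R [[-52.4, 121.5], [-52.4, 41.5]] dir -90.0
M keep L [[-85.4, 123.0], [-82.4, 44.5]] dir -87.8
M heel L [[41.3, 106.9], [41.3, 60.3]] dir -89.9
M heel R [[54.5, 107.7], [52.4, 60.7]] dir -92.6
M +y [[-52.1, 108.3], [41.3, 106.9]] dir -0.9
M -y [[-50.6, 62.7], [41.5, 61.0]] dir -1.1
L keep R [[-54.4, 39.3], [-54.6, -41.7]] dir -90.2
L keep L [[-84.6, 39.4], [-85.7, -41.0]] dir -90.8
L heel L [[70.1, 28.4], [71.3, -24.4]] dir -88.7
L heel R [[84.3, 29.3], [83.4, -31.0]] dir -90.9
L +y [[-51.0, 28.6], [70.2, 29.2]] dir 0.3
L -y [[-49.6, -22.2], [70.7, -23.1]] dir -0.4
S keep R [[-58.1, -43.6], [-56.4, -125.4]] dir -88.8
S keep L [[-87.5, -45.0], [-87.5, -124.0]] dir -90.1
seams M/L [[-64.5, 40.5], [92.2, 43.0]] dir 0.9
L/S [[-52.5, -43.8], [89.3, -43.3]] dir 0.2
```

```bash
python3 - <<'E'
from h import *
grab_frame('scene');
print([(np.round(d['location'],4),round(d['confidence'],2)) for d in place_of('scene','cup')+place_of('scene','glue')+place_of('scene','square')])
E
```

```text
[(array([ 6.831e-01, -4.449e-01, -3.000e-04]), 0.85), (array([ 7.763e-01, -1.093e-01,  7.000e-04]), 0.74), (array([ 0.6908, -0.2648,  0.0032]), 0.73)]
```

Call:
drive_tool(series=[[[0, -0.31, 0.0], [0, 0, -22]], [[0, -0.31, 0.0], [0, 0, -22]], [[0, -0.31, 0.0], [0, 0, -22]], [[0, -0.31, 0.0], [0, 0, -22]], [[0, -0.31, 0.0], [0, 0, -22]], [[0, -0.31, 0.0], [0, 0, -22]], [[0, -0.31, 0.0], [0, 0, -22]]], fingers=0)

```text
time: 4.75
tool_pos: [0.5535, -0.09, 0.2839]
tool_rot: [0.001, 0.827, 0.562, -0.0]
contact_force: [0.3, 1.7, -0.5]
gripper_width: 0.502
```

Call:
drive_tool(series=[[[-0.016, -0.19, 0.0], [0, 0, 0]], [[-0.016, -0.19, 0.0], [0, 0, 0]], [[-0.016, -0.19, 0.0], [0, 0, 0]], [[-0.016, -0.19, 0.0], [0, 0, 0]], [[-0.016, -0.19, 0.0], [0, 0, 0]], [[-0.016, -0.19, 0.0], [0, 0, 0]]])

```text
time: 5.35
tool_pos: [0.5379, -0.2755, 0.2835]
tool_rot: [-0.0, 0.826, 0.564, 0.0]
contact_force: [-0.0, 0.3, -0.1]
gripper_width: 0.501
```

```bash
python3 - <<'E'
from h import *
s=state();print(s['time'],s['tool_pos'],s['tool_rot'],np.abs(s['joint_vel']).max())
save('wrist','w3')
E
```

```text
5.35 [ 0.53794798 -0.27548133  0.28354194] [-4.12025551e-04  8.25995839e-01  5.63676007e-01  2.50744441e-04] 0.03324548203478887
```

View pics/w3.png

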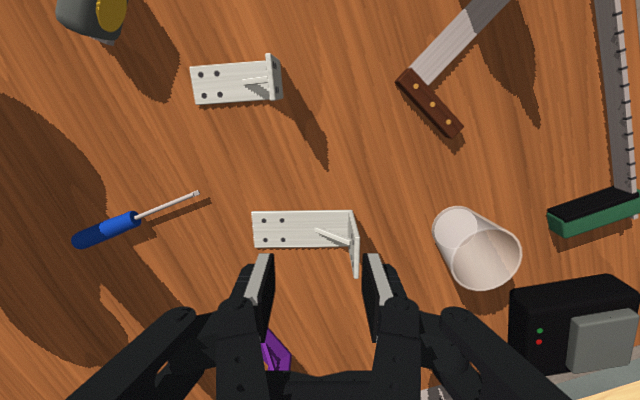

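The large bracket is at px (305,232), with its leg top near (356,250). I'll refit its pose from this closer view.

```bash
python3 - <<'E'
import cv2
a=cv2.imread('pics/w3.png')
cv2.imwrite('pics/z9.png',cv2.resize(a[195:285,240:370],None,fx=6,fy=6,interpolation=cv2.INTER_CUBIC))
cv2.imwrite('pics/z10.png',cv2.resize(a[45:115,180:300],None,fx=6,fy=6,interpolation=cv2.INTER_CUBIC))
E
```

```text
(no output)
```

View pics/z9.png

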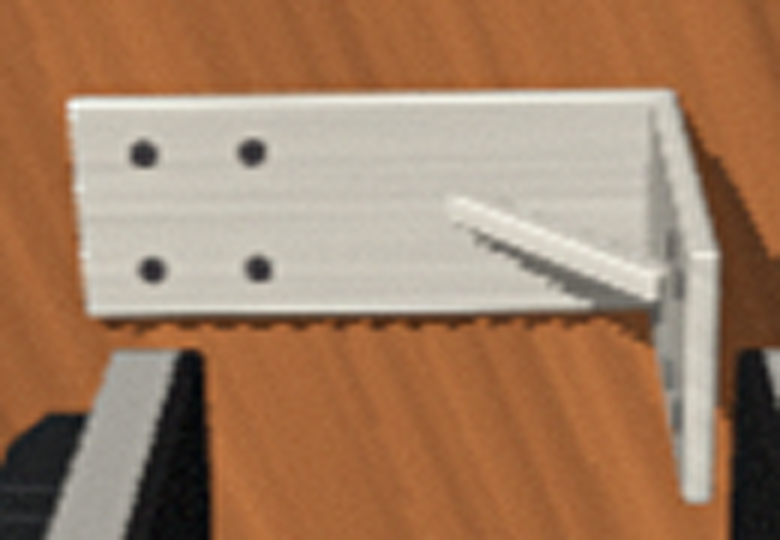

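View pics/z10.png

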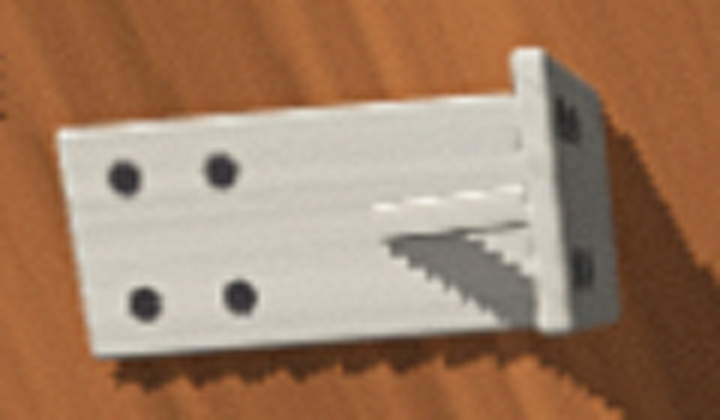

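```bash
python3 - <<'E'
from h import *
for n,L,W,H,Z,off,x0 in [('M',.055,.0225,.08,[(62,132),(97,352),(513,51),(542,50),(570,328),(541,330)],(180,45),(.48,-.15,-.3)),('L',.07,.0275,.09,[(75,103),(88,314),(692,250),(719,250),(711,500),(684,500)],(240,195),(.477,-.365,-.3))]:
    p,r=fit3('wrist',[(-L,W,.006),(-L,-W,.006),(L-.006,W,H),(L,W,H),(L,-W,H),(L-.006,-W,H)],unz(Z,6,off),x0)
    c,s=np.cos(p[2]),np.sin(p[2]); h=L-.003
    print(n,p[:2],np.degrees(p[2]),'leg mid',p[0]+h*c,p[1]+h*s,r.tolist())
from scipy.spatial.transform import Rotation as R
q=state()['tool_rot'];print(R.from_quat(q[[1,2,3,0]]).as_matrix().round(4))
E
```

```text
M [ 0.47859767 -0.15299342] -17.60960151172439 leg mid 0.5281609510687862 -0.1687249589191286 [[-1.3, -0.8], [-0.5, 1.0], [-0.4, -0.4], [0.9, -0.7], [1.0, 0.6], [-0.0, 0.7]]
L [ 0.47987519 -0.36300421] -20.48362560905801 leg mid 0.5426389261925616 -0.3864501646766178 [[-1.0, -0.4], [-0.0, 0.2], [-0.2, -0.0], [0.5, -0.1], [0.6, 0.2], [0.0, 0.3]]
[[ 3.631e-01  9.317e-01  2.000e-04]
 [ 9.317e-01 -3.631e-01  8.000e-04]
 [ 8.000e-04 -1.000e-04 -1.000e+00]]
```

Call:
drive_tool(series=[[[0.004, -0.111, -0.05], [0, 0, 0.6]], [[0.004, -0.111, -0.05], [0, 0, 0.6]], [[0.004, -0.111, -0.12], [0, 0, 0.6]], [[0.004, -0.111, -0.15], [0, 0, 0.6]], [[0.004, -0.111, -0.19], [0, 0, 0.6]], [[0.004, -0.111, -0.218], [0, 0, 0.6]], [[0.004, -0.111, -0.228], [0, 0, 0.6]], [[0.004, -0.111, -0.228], [0, 0, 0.6]]])

```text
time: 6.2
tool_pos: [0.542, -0.3844, 0.0544]
tool_rot: [-0.001, 0.822, 0.569, -0.0]
contact_force: [0.2, -0.5, 0.3]
gripper_width: 0.496
```

```bash
python3 - <<'E'
from h import *
save('wrist','w4')
E
```

```text
(no output)
```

View pics/w4.png

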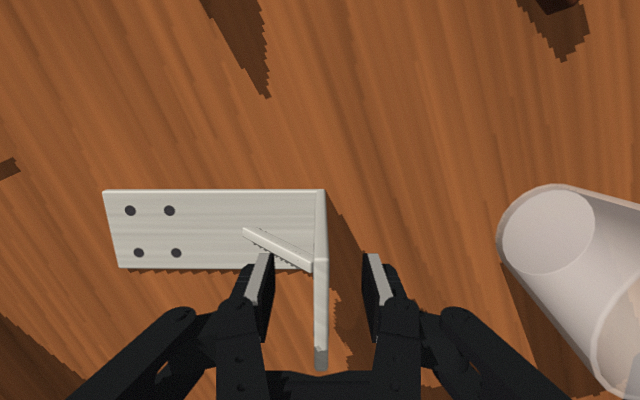

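```bash
python3 - <<'E'
from h import *
from scipy.spatial.transform import Rotation as R
s=state();q=s['tool_rot'];M=R.from_quat(q[[1,2,3,0]]).as_matrix();t=s['tool_pos']
x=M[:,0];y=M[:,1]
P=[t+.0275*x-np.array([0,0,t[2]-.09]),t-.0275*x-np.array([0,0,t[2]-.09])]
P+=[np.array([*(t-.137*y+.0275*x*k)[:2],.006]) for k in (1,-1)]
print(proj('wrist',P), np.degrees(np.arctan2(y[1],y[0])))
E
```

```text
[[318.24201365 247.08832134]
 [318.2954139  360.7621647 ]
 [ 99.69364961 184.79743803]
 [117.34591541 262.22988278]] -20.613586726664035
```

Call:
drive_tool(series=[[[-0.002, -0.0045, 0], [0, 0, 0]], [[-0.002, -0.0045, 0], [0, 0, 0]]])

```text
time: 6.45
tool_pos: [0.5415, -0.3926, 0.059]
tool_rot: [0.003, 0.823, 0.568, 0.0]
contact_force: [-0.3, -0.1, -0.1]
gripper_width: 0.499
```

Call:
drive_tool(series=[[[0, 0, 0], [0, 0, 0]], [[0, 0, 0], [0, 0, 0]], [[0, 0, 0], [0, 0, 0]], [[0, 0, 0], [0, 0, 0]], [[0, 0, 0], [0, 0, 0]]], fingers=1)

```text
time: 6.95
tool_pos: [0.5405, -0.3915, 0.0565]
tool_rot: [0.001, 0.823, 0.568, 0.0]
contact_force: [-0.2, -1.0, 3.5]
gripper_width: 0.06
```

Call:
drive_tool(series=[[[0, 0, 0.0], [0, 0, 0]], [[0, 0, 0.005], [0, 0, 0]], [[0, 0, 0.03], [0, 0, 0]], [[0, 0, 0.075], [0, 0, 0]], [[0, 0, 0.12], [0, 0, 0]], [[0, 0, 0.15], [0, 0, 0]], [[0, 0, 0.15], [0, 0, 0]]])

```text
time: 7.65
tool_pos: [0.5419, -0.3926, 0.2117]
tool_rot: [0.005, 0.823, 0.569, 0.001]
contact_force: [0.9, -1.1, -2.0]
gripper_width: 0.06
```

```bash
python3 - <<'E'
from h import *
save('wrist','w5')
E
```

```text
(no output)
```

View pics/w5.png

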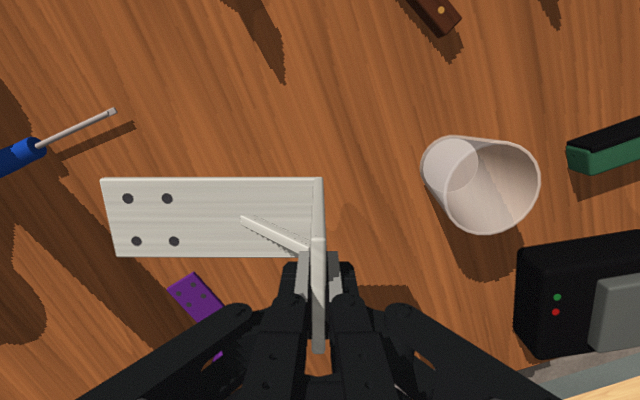

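```bash
python3 - <<'E'
import cv2
a=cv2.imread('pics/w5.png')
cv2.imwrite('pics/z11.png',cv2.resize(a[165:365,90:350],None,fx=3,fy=3,interpolation=cv2.INTER_CUBIC))
E
```

```text
(no output)
```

View pics/z11.png

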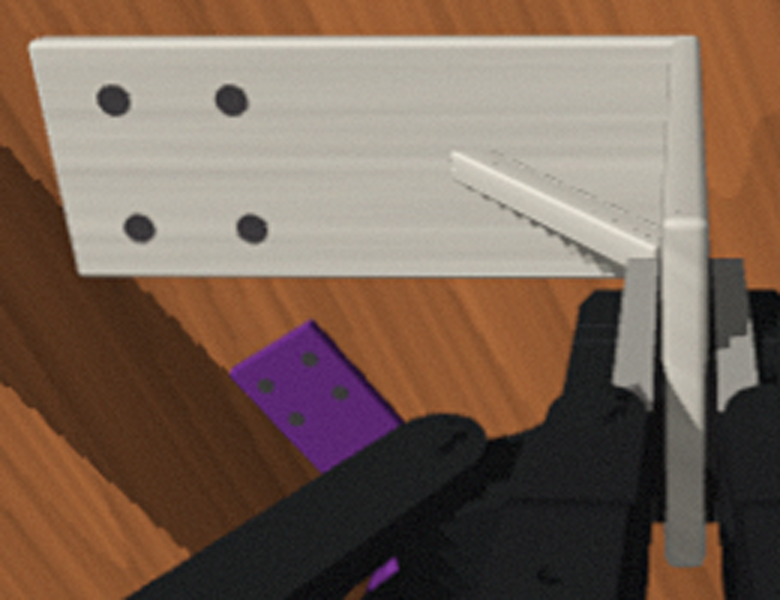

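```bash
cat >> h.py <<'E'
from scipy.spatial.transform import Rotation as R
def tool():
    s=state();return s['tool_pos'],R.from_quat(s['tool_rot'][[1,2,3,0]]).as_matrix()
B0=np.array([[0,1,0],[1,0,0],[0,0,-1.]]).T  # columns: bx,by,bz in tool
def fitheld(obj,uv,x0,m,t,M):
    obj=np.array(obj,float)
    # p: pos in tool (3), rotvec about bracket axes (3) with prior
    def w(p):
        return t+(M@(p[:3,None]+B0@R.from_rotvec(p[3:6]).as_matrix()@obj.T)).T
    pri=np.array([x0[2]])
    def res(p): return np.r_[(proj('wrist',w(p),m)-uv).ravel(),(p[2]-x0[2])/.002, p[3:6]/np.array([.01,.01,.03])]
    r=least_squares(res,np.r_[x0,0,0,0]);return r.x,(proj('wrist',w(r.x),m)-uv).round(1)
E
python3 - <<'E'
from h import *
t,M=tool();m=camera_model('wrist')
L,W,H=.07,.0275,.09
p,r=fitheld([(-L,W,.006),(-L,-W,.006),(L-.006,W,H),(L,W,H),(L,-W,H),(L-.006,-W,H),(L,W,0),(-L,W,0)],unz([(34,46),(80,274),(666,221),(706,222),(706,565),(667,565),(697,37),(31,40)],3,(90,165)),np.array([0,-.067,.0565]),m,t,M)
print(p[:3]*1000,np.degrees(p[3:]),r.tolist())
E
```

```text
[  3.19692809 -67.64959988  57.66321117] [ 0.17932565  0.46839896 -0.04958322] [[-2.9, -0.3], [-0.4, 1.7], [-1.3, 0.3], [1.4, -0.1], [0.2, -0.1], [-0.6, 0.0], [-0.2, -0.6], [3.9, -0.8]]
```

```bash
cat >> h.py <<'E'
import json
TOTE=np.array([.5768,.1452,np.radians(12.4)])
def tgt(toe_x,lat,toe_z,tilt,off,L,yaw=0.0):
    """toe bottom-centre at tote coords (toe_x,lat), world z toe_z; returns TCP pos, tool M. off=(pos in tool of bracket origin)"""
    a=TOTE[2]; Rz=R.from_euler('z',a+yaw).as_matrix()
    Bw=Rz@R.from_euler('y',-np.radians(tilt)).as_matrix()
    M=Bw@B0.T
    c,s=np.cos(a),np.sin(a)
    toe=np.array([TOTE[0]+c*toe_x-s*lat,TOTE[1]+s*toe_x+c*lat,toe_z])
    org=toe-Bw@np.array([-L,0,0])
    return org-M@np.array(off),M
def show(n,T):
    t,M=tool(); p,Q=T
    print(n,'pos',p.round(4),'shift',(p-t).round(4),'turn',np.degrees(R.from_matrix(Q@M.T).as_rotvec()).round(2))
def toe_now(off,L):
    t,M=tool(); Bw=M@B0; org=t+M@np.array(off); toe=org+Bw@np.array([-L,0,0]); heel=org+Bw@np.array([L,0,0])
    a=TOTE[2];f=lambda P:np.array([np.cos(a)*(P[0]-TOTE[0])+np.sin(a)*(P[1]-TOTE[1]),-np.sin(a)*(P[0]-TOTE[0])+np.cos(a)*(P[1]-TOTE[1]),P[2]])
    d=f(heel)-f(toe)
    print('toe(tote mm)',(f(toe)*1000).round(1),'heel',(f(heel)*1000).round(1),'tilt',np.degrees(np.arcsin(d[2]/(2*L))).round(2),'yaw',np.degrees(np.arctan2(d[1],d[0])).round(2),'F',state()['contact_force'].round(1),'t',state()['time'])
OL=[.0032,-.0676,.0575]
E
python3 - <<'E'
from h import *
show('now flat high',tgt(-.040,0,.12,0,OL,.07))
show('pre',tgt(-.040,0,.06,18,OL,.07))
E
```

```text
now flat high pos [0.6728 0.163  0.1775] shift [ 0.1321  0.5546 -0.0304] turn [ 0.09  0.2  33.11]
pre pos [0.6489 0.1578 0.1572] shift [ 0.1082  0.5493 -0.0507] turn [ -1.23 -18.    32.85]
```

Call:
drive_tool(series=[[[0.03, 0.2, 0.02], [0, 0, 33]], [[0.03, 0.2, 0.02], [0, 0, 33]], [[0.03, 0.2, 0.02], [0, 0, 33]], [[0.03, 0.2, 0.02], [0, 0, 33]], [[0.11, 0.55, 0.02], [-1, -18, 33]], [[0.11, 0.55, 0.02], [-1, -18, 33]], [[0.11, 0.55, 0.02], [-1, -18, 33]], [[0.11, 0.55, 0.02], [-1, -18, 33]]])

```text
time: 8.5
tool_pos: [0.6105, 0.0027, 0.2199]
tool_rot: [0.091, 0.619, 0.771, 0.12]
contact_force: [0.6, -0.9, -1.4]
gripper_width: 0.061
```

```bash
python3 - <<'E'
from h import *
show('pre',tgt(-.040,0,.06,18,OL,.07))
E
```

```text
pre pos [0.6489 0.1578 0.1572] shift [ 0.0383  0.1551 -0.0627] turn [-0.29 -0.72 -0.13]
```

Call:
drive_tool(series=[[[0.038, 0.155, 0], [-0.3, -0.7, 0]], [[0.038, 0.155, 0], [-0.3, -0.7, 0]], [[0.038, 0.155, 0], [-0.3, -0.7, 0]], [[0.038, 0.155, -0.02], [-0.3, -0.7, 0]], [[0.038, 0.155, -0.053], [-0.3, -0.7, 0]], [[0.038, 0.155, -0.053], [-0.3, -0.7, 0]], [[0.038, 0.155, -0.053], [-0.3, -0.7, 0]]])

```text
time: 9.2
tool_pos: [0.6498, 0.1555, 0.1685]
tool_rot: [0.099, 0.617, 0.771, 0.121]
contact_force: [0.5, -0.3, -1.4]
gripper_width: 0.062
```

```bash
python3 - <<'E'
from h import *
toe_now(OL,.07)
show('pre',tgt(-.040,0,.06,18,OL,.07))
a=save('wrist','w6')
cv2.imwrite('pics/w6z.png',cv2.resize(a[50:370,50:400,::-1],None,fx=1.8,fy=1.8,interpolation=cv2.INTER_CUBIC))
save('scene','s6')
E
```

```text
toe(tote mm) [-39.6  -3.   71.2] heel [ 93.5  -2.5 114.5] tilt 17.99 yaw 0.24 F [ 0.5 -0.3 -1.4] t 9.2
pre pos [0.6489 0.1578 0.1572] shift [-0.0009  0.0023 -0.0112] turn [ 0.13  0.02 -0.2 ]
```

View pics/w6z.png

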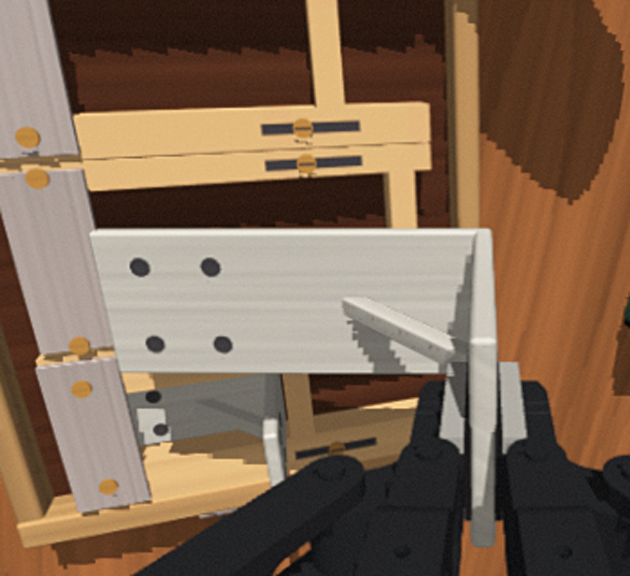

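The foot hangs over the large bay: the keeper edge runs along z-px (65..120, 170..360) and the toe is just right of it. I'll overlay the predicted bay and bracket to check the alignment.

```bash
cat >> h.py <<'E'
def tw(P):
    P=np.array(P,float).reshape(-1,3);a=TOTE[2];c,s=np.cos(a),np.sin(a)
    return np.c_[TOTE[0]+c*P[:,0]-s*P[:,1],TOTE[1]+s*P[:,0]+c*P[:,1],P[:,2]]
def overlay(name,crop,f,stop,lat,Lp,Wp,off,L,W,H):
    t,M=tool();m=camera_model('wrist');a=save('wrist',name)[:,:,::-1].copy()
    def line(P,col):
        uv=proj('wrist',P,m);uv=((uv-np.array([crop[2],crop[0]])+.5)*f-.5)
        cv2.polylines(b,[np.round(uv*8).astype(np.int32)],True,col,1,cv2.LINE_AA,3)
    b=cv2.resize(a[crop[0]:crop[1],crop[2]:crop[3]],None,fx=f,fy=f,interpolation=cv2.INTER_CUBIC)
    w=Wp/2
    line(tw([(stop+.02,lat+w,.03),(stop+Lp,lat+w,.03),(stop+Lp,lat-w,.03),(stop+.02,lat-w,.03)]),(0,0,255))
    line(tw([(stop+.02,lat+.04,.033),(stop+.02,lat-.04,.033),(stop-.01,lat-.04,.033),(stop-.01,lat+.04,.033)]),(255,0,0))
    B=M@B0;o=t+M@np.array(off)
    T=lambda q:o+(B@np.array(q,float).T).T
    line(T([(-L,W,.006),(L,W,.006),(L,-W,.006),(-L,-W,.006)]),(0,255,0))
    line(T([(L,W,H),(L,-W,H),(L-.006,-W,H),(L-.006,W,H)]),(0,255,0))
    cv2.imwrite('pics/'+name+'o.png',b)
E
python3 - <<'E'
from h import *
overlay('w7',(50,370,50,400),1.8,-.0745,0,.144,.059,OL,.07,.0275,.09)
E
```

```text
(no output)
```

View pics/w7o.png

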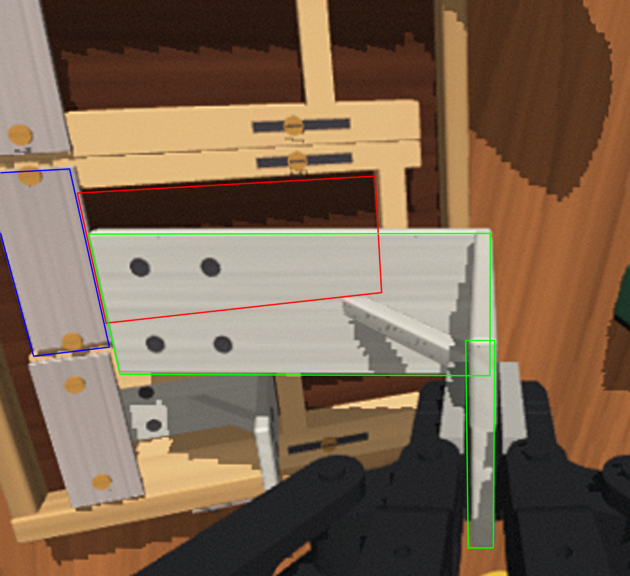

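```bash
python3 - <<'E'
from h import *
toe_now(OL,.07)
show('low',tgt(-.040,0.001,.037,18,OL,.07))
E
```

```text
toe(tote mm) [-35.8  -3.8  75.9] heel [ 96.9  -3.3 120.3] tilt 18.52 yaw 0.22 F [-0.1  0.  -2.8] t 9.35
low pos [0.6487 0.1587 0.1342] shift [-0.0041  0.0034 -0.0399] turn [ 0.07  0.55 -0.16]
```

```bash
python3 - <<'E'
from h import *
for i in range(6):
    s=state();print(s['time'],s['tool_pos'].round(4),s['tool_rot'].round(4),s['contact_force'].round(2)); grab_frame('side')
E
```

```text
9.35 [0.6528 0.1554 0.1741] [0.1019 0.6172 0.7702 0.1245] [-0.15  0.01 -2.83]
9.4 [0.653  0.1554 0.1746] [0.1021 0.6172 0.7701 0.1248] [ 0.11 -0.09 -2.02]
9.45 [0.653  0.1554 0.1746] [0.1022 0.6171 0.7702 0.1248] [ 0.09 -0.4  -2.3 ]
9.5 [0.6528 0.1555 0.1744] [0.1021 0.6171 0.7702 0.1247] [-0.64  0.49 -1.91]
9.55 [0.6527 0.1555 0.1742] [0.1019 0.6171 0.7703 0.1246] [ 0.   -0.51 -2.07]
9.6 [0.6525 0.1556 0.1738] [0.1017 0.6171 0.7703 0.1244] [ 0.24 -0.38 -2.58]
```

Call:
drive_tool(series=[[[0, 0, -0.01], [0, 0, 0]], [[-0.002, 0.002, -0.02], [0, 0, 0]], [[-0.003, 0.003, -0.03], [0, 0, 0]], [[-0.003, 0.004, -0.036], [0, 0, 0]], [[-0.003, 0.004, -0.036], [0, 0, 0]], [[-0.003, 0.004, -0.036], [0, 0, 0]]])

```text
time: 10.25
tool_pos: [0.6489, 0.16, 0.1362]
tool_rot: [0.101, 0.617, 0.771, 0.124]
contact_force: [-0.0, 0.6, -1.8]
gripper_width: 0.061
```

```bash
python3 - <<'E'
from h import *
for i in range(3): grab_frame('side')
toe_now(OL,.07)
overlay('w8',(50,370,50,400),1.8,-.0745,0,.144,.059,OL,.07,.0275,.09)
toe_now(OL,.07)
E
```

```text
toe(tote mm) [-38.1   1.2  39.2] heel [94.7  1.9 83.6] tilt 18.47 yaw 0.27 F [ 0.6  0.1 -1.8] t 10.4
toe(tote mm) [-38.2   1.2  39.2] heel [94.6  1.9 83.6] tilt 18.47 yaw 0.27 F [-0.8  0.4 -2.3] t 10.45
```

View pics/w8o.png

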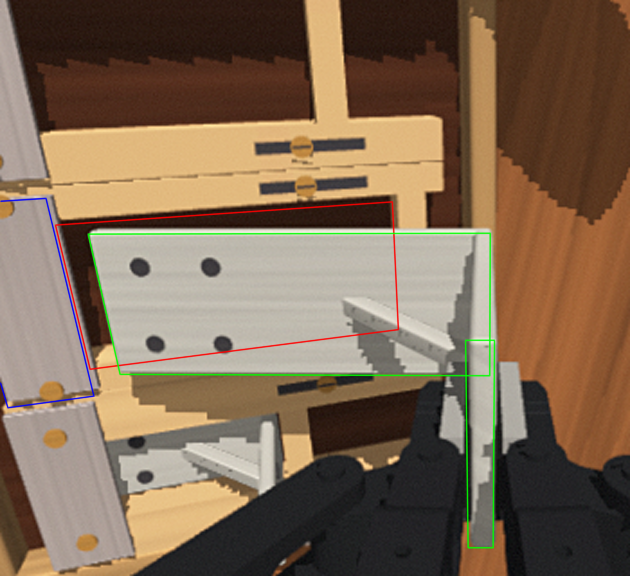

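Call:
drive_tool(series=[[[0, 0, -0.006], [0, 0, 0]], [[0, 0, -0.012], [0, 0, 0]], [[0, 0, -0.017], [0, 0, 0]], [[0, 0, -0.019], [0, 0, 0]], [[0, 0, -0.019], [0, 0, 0]], [[0, 0, -0.019], [0, 0, 0]]])

```text
time: 11.05
tool_pos: [0.649, 0.1599, 0.1175]
tool_rot: [0.101, 0.617, 0.771, 0.124]
contact_force: [-0.7, -0.2, -2.1]
gripper_width: 0.059
```

```bash
python3 - <<'E'
from h import *
grab_frame('side')
toe_now(OL,.07)
overlay('w9',(130,300,50,350),2.6,-.0745,0.002,.144,.059,OL,.07,.0275,.09)
E
```

```text
toe(tote mm) [-38.5   1.3  19.7] heel [94.3  1.9 64. ] tilt 18.42 yaw 0.26 F [ 1.1  0.3 -1.7] t 11.1
```

View pics/w9o.png

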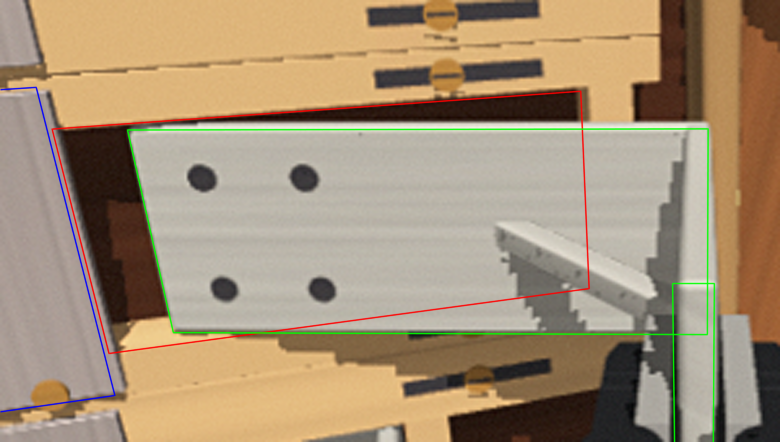

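Call:
drive_tool(series=[[[0, 0, -0.002], [0, 0, 0]], [[0, 0, -0.004], [0, 0, 0]], [[0, 0, -0.005], [0, 0, 0]], [[0, 0, -0.005], [0, 0, 0]]])

```text
time: 11.55
tool_pos: [0.6488, 0.1598, 0.1121]
tool_rot: [0.101, 0.617, 0.771, 0.124]
contact_force: [-0.3, 0.5, -1.7]
gripper_width: 0.066
```

Call:
drive_tool(series=[[[0, 0, -0.001], [0, 0, 0]], [[0, 0, -0.001], [0, 0, 0]]])

```text
time: 11.75
tool_pos: [0.6489, 0.1599, 0.1114]
tool_rot: [0.101, 0.617, 0.771, 0.124]
contact_force: [0.6, -0.4, -3.2]
gripper_width: 0.06
```

```bash
sed -i 's/^TOTE=.*/TOTE=np.array([.5780,.1475,np.radians(12.4)])/' h.py; python3 - <<'E'
from h import *
toe_now(OL,.07)
E
```

```text
toe(tote mm) [-40.5  -0.7  13.4] heel [92.3 -0.  57.6] tilt 18.38 yaw 0.26 F [ 0.6 -0.4 -3.2] t 11.75
```

Call:
drive_tool(series=[[[-0.005, -0.0008, 0], [0, 0, 0]], [[-0.01, -0.0018, 0], [0, 0, 0]], [[-0.015, -0.0029, 0], [0, 0, 0]], [[-0.02, -0.004, 0], [0, 0, 0]], [[-0.024, -0.0049, 0], [0, 0, 0]], [[-0.026, -0.0053, 0], [0, 0, 0]], [[-0.026, -0.0053, 0], [0, 0, 0]]])

```text
time: 12.45
tool_pos: [0.6227, 0.1545, 0.1116]
tool_rot: [0.101, 0.617, 0.771, 0.124]
contact_force: [0.1, -1.0, -2.3]
gripper_width: 0.057
```

```bash
python3 - <<'E'
from h import *
toe_now(OL,.07)
overlay('w10',(130,330,150,450),2.6,-.0745,0.0,.144,.059,OL,.07,.0275,.09)
E
```

```text
toe(tote mm) [-67.2  -0.2  13.6] heel [65.6  0.4 57.8] tilt 18.4 yaw 0.26 F [ 0.1 -1.  -2.3] t 12.45
```

View pics/w10o.png

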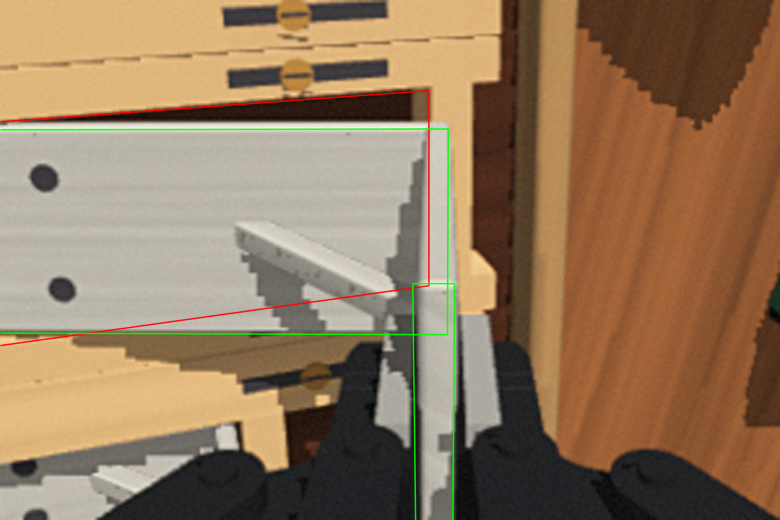

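Call:
drive_tool(series=[[[-0.001, -0.0002, 0], [0, 0, 0]], [[-0.002, -0.0004, 0], [0, 0, 0]], [[-0.003, -0.0006, 0], [0, 0, 0]]])

```text
time: 12.8
tool_pos: [0.62, 0.1539, 0.1115]
tool_rot: [0.101, 0.617, 0.771, 0.124]
contact_force: [0.4, -0.4, -2.1]
gripper_width: 0.062
```

Call:
drive_tool(series=[[[-0.0005, -0.0001, 0], [0, 0, 0]], [[-0.001, -0.0002, 0], [0, 0, 0]]])

```text
time: 13.0
tool_pos: [0.619, 0.1538, 0.1115]
tool_rot: [0.101, 0.617, 0.771, 0.124]
contact_force: [0.3, 0.6, -1.7]
gripper_width: 0.062
```

Call:
drive_tool(series=[[[-0.0005, -0.0001, 0], [0, 0, 0]], [[-0.001, -0.0002, 0], [0, 0, 0]]])

```text
time: 13.2
tool_pos: [0.6181, 0.1536, 0.1117]
tool_rot: [0.101, 0.617, 0.771, 0.124]
contact_force: [0.4, -0.2, -1.5]
gripper_width: 0.062
```

Call:
drive_tool(series=[[[-0.0005, -0.0001, 0], [0, 0, 0]], [[-0.001, -0.0002, 0], [0, 0, 0]]])

```text
time: 13.4
tool_pos: [0.6176, 0.1535, 0.1121]
tool_rot: [0.102, 0.617, 0.77, 0.125]
contact_force: [1.4, 0.4, -1.9]
gripper_width: 0.061
```

Call:
drive_tool(series=[[[-0.0005, -0.0001, 0], [0, 0, 0]], [[-0.001, -0.0002, 0], [0, 0, 0]]])

```text
time: 13.6
tool_pos: [0.6171, 0.1534, 0.1125]
tool_rot: [0.102, 0.617, 0.77, 0.125]
contact_force: [3.6, 1.3, -2.6]
gripper_width: 0.064
```

```bash
python3 - <<'E'
from h import *
toe_now(OL,.07)
E
```

```text
toe(tote mm) [-72.7  -0.2  14.2] heel [60.   0.4 58.8] tilt 18.58 yaw 0.26 F [ 3.6  1.3 -2.6] t 13.6
```

Stop found with 3.6 N at toe x ≈ -72.7 mm, within a tenth of a millimetre of the prediction. I'll back off slightly, then let the heel down.

Call:
drive_tool(series=[[[0.0015, 0.0003, 0], [0, 0, 0]], [[0.0025, 0.0005, -0.0005], [0, 0, 0]], [[0.0025, 0.0005, -0.0005], [0, 0, 0]]])

```text
time: 13.9
tool_pos: [0.6182, 0.1536, 0.1106]
tool_rot: [0.101, 0.617, 0.771, 0.123]
contact_force: [1.2, -0.6, -1.4]
gripper_width: 0.061
```

```bash
python3 - <<'E'
from h import *
toe_now(OL,.07)
for th,x,z in [(16,-.0713,.0132),(14,-.0715,.013),(12,-.0717,.013),(9,-.0719,.013),(6,-.0721,.013),(3,-.0723,.013),(1,-.0725,.013),(0,-.0725,.0125)]:
    show(th,tgt(x,0,z,th,OL,.07))
E
```

```text
toe(tote mm) [-72.   -0.2  12.8] heel [60.9  0.4 56.8] tilt 18.32 yaw 0.27 F [ 1.2 -0.6 -1.4] t 13.9
16 pos [0.6228 0.1541 0.1064] shift [ 0.0046  0.0005 -0.0042] turn [-0.33  2.3  -0.21]
14 pos [0.6257 0.1547 0.1021] shift [ 0.0075  0.0011 -0.0085] turn [-0.77  4.26 -0.22]
12 pos [0.6284 0.1553 0.0979] shift [ 0.0102  0.0017 -0.0128] turn [-1.2   6.21 -0.22]
9 pos [0.6324 0.1562 0.0913] shift [ 0.0142  0.0026 -0.0193] turn [-1.85  9.14 -0.22]
6 pos [0.6361 0.157  0.0846] shift [ 0.0179  0.0034 -0.0261] turn [-2.5  12.07 -0.23]
3 pos [0.6393 0.1577 0.0776] shift [ 0.0212  0.0041 -0.033 ] turn [-3.15 15.   -0.23]
1 pos [0.6413 0.1581 0.0729] shift [ 0.0231  0.0045 -0.0377] turn [-3.58 16.95 -0.23]
0 pos [0.6423 0.1584 0.07  ] shift [ 0.0241  0.0048 -0.0406] turn [-3.8  17.92 -0.24]
```

Call:
drive_tool(series=[[[0.0046, 0.0006, -0.004], [-0.4, 2.3, -0.2]], [[0.0075, 0.0012, -0.0083], [-0.8, 4.3, -0.2]], [[0.0102, 0.0018, -0.0126], [-1.2, 6.2, -0.2]], [[0.0142, 0.0027, -0.0191], [-1.9, 9.1, -0.2]], [[0.0142, 0.0027, -0.0191], [-1.9, 9.1, -0.2]], [[0.0142, 0.0027, -0.0191], [-1.9, 9.1, -0.2]]])

```text
time: 14.5
tool_pos: [0.632, 0.1563, 0.091]
tool_rot: [0.05, 0.624, 0.777, 0.061]
contact_force: [-0.4, 0.1, -1.7]
gripper_width: 0.06
```

```bash
python3 - <<'E'
from h import *
toe_now(OL,.07)
overlay('w11',(130,330,150,450),2.6,-.0745,0.0,.144,.059,OL,.07,.0275,.09)
for th,x,z in [(6,-.0721,.013),(3,-.0723,.013),(1,-.0725,.013),(0,-.0725,.0125)]:
    show(th,tgt(x,0,z,th,OL,.07))
E
```

```text
toe(tote mm) [-72.3   0.1  12.7] heel [66.   0.2 34.6] tilt 9.01 yaw 0.04 F [-0.4  0.1 -1.7] t 14.5
6 pos [0.6361 0.157  0.0846] shift [ 0.0041  0.0007 -0.0068] turn [-0.61  2.98 -0.03]
3 pos [0.6393 0.1577 0.0776] shift [ 0.0074  0.0014 -0.0137] turn [-1.25  5.91 -0.03]
1 pos [0.6413 0.1581 0.0729] shift [ 0.0093  0.0019 -0.0184] turn [-1.68  7.86 -0.03]
0 pos [0.6423 0.1584 0.07  ] shift [ 0.0103  0.0021 -0.0213] turn [-1.9   8.84 -0.03]
```

View pics/w11o.png

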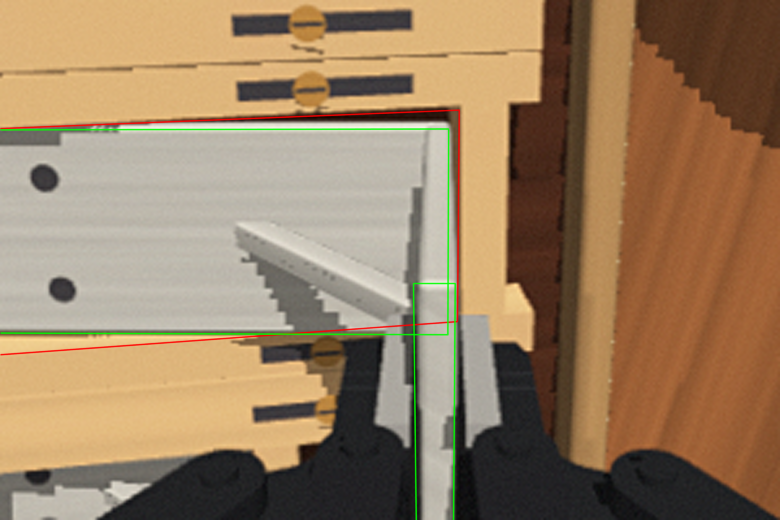

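Call:
drive_tool(series=[[[0.002, 0.0003, -0.0034], [-0.3, 1.5, 0]], [[0.0041, 0.0007, -0.0068], [-0.6, 3.0, 0]], [[0.0058, 0.001, -0.0102], [-0.9, 4.5, 0]], [[0.0074, 0.0014, -0.0137], [-1.25, 5.9, 0]], [[0.0074, 0.0014, -0.0137], [-1.25, 5.9, 0]], [[0.0074, 0.0014, -0.0137], [-1.25, 5.9, 0]]])

```text
time: 15.15
tool_pos: [0.6402, 0.1578, 0.0778]
tool_rot: [0.017, 0.626, 0.779, 0.021]
contact_force: [-0.2, 0.3, -1.5]
gripper_width: 0.061
```

```bash
python3 - <<'E'
from h import *
toe_now(OL,.07)
overlay('w12',(130,330,150,450),2.6,-.0745,0.0,.144,.059,OL,.07,.0275,.09)
for th,x,z in [(1,-.0725,.013),(0,-.0725,.0125),(0,-.0725,.0115)]:
    show(th,tgt(x,0,z,th,OL,.07))
E
```

```text
toe(tote mm) [-71.4  -0.1  13.1] heel [68.4 -0.1 20.5] tilt 3.03 yaw 0.03 F [-0.2  0.3 -1.5] t 15.15
1 pos [0.6413 0.1581 0.0729] shift [ 0.0012  0.0003 -0.0051] turn [-0.44  2.   -0.03]
0 pos [0.6423 0.1584 0.07  ] shift [ 0.0022  0.0005 -0.008 ] turn [-0.65  2.98 -0.03]
0 pos [0.6423 0.1584 0.069 ] shift [ 0.0022  0.0005 -0.009 ] turn [-0.65  2.98 -0.03]
```

View pics/w12o.png

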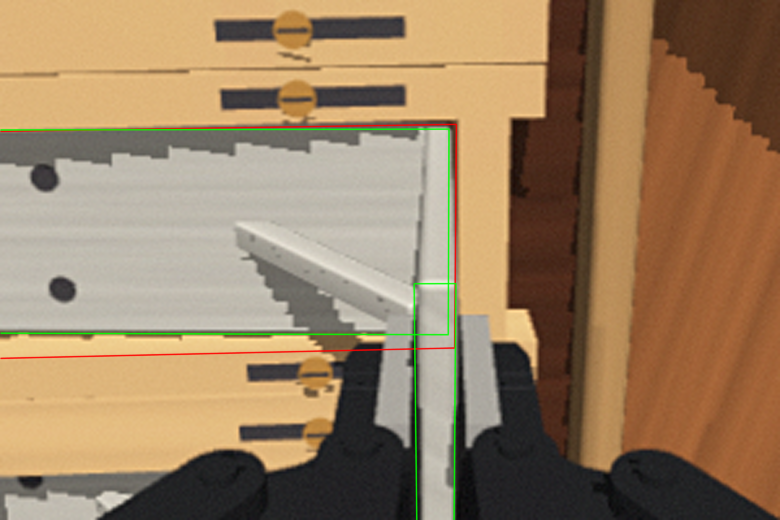

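Call:
drive_tool(series=[[[0.0003, 0, -0.0025], [-0.2, 1, 0]], [[0.0008, 0.0001, -0.005], [-0.45, 2, 0]], [[0.0013, 0.0002, -0.008], [-0.65, 3, 0]], [[0.0013, 0.0002, -0.008], [-0.65, 3, 0]], [[0.0013, 0.0002, -0.008], [-0.65, 3, 0]]])

```text
time: 15.7
tool_pos: [0.6414, 0.158, 0.0699]
tool_rot: [-0.0, 0.626, 0.779, -0.0]
contact_force: [-0.3, -1.0, -2.0]
gripper_width: 0.059
```

```bash
python3 - <<'E'
from h import *
toe_now(OL,.07)
E
```

```text
toe(tote mm) [-73.5  -0.2  12.5] heel [66.5 -0.2 12.4] tilt -0.03 yaw 0.03 F [-0.3 -1.  -2. ] t 15.7
```

Call:
drive_tool(series=[[[0, 0, -0.0008], [0, 0, 0]], [[0, 0, -0.0012], [0, 0, 0]], [[0, 0, -0.0012], [0, 0, 0]]])

```text
time: 16.0
tool_pos: [0.6413, 0.158, 0.069]
tool_rot: [-0.0, 0.626, 0.779, -0.0]
contact_force: [1.3, -0.4, -1.5]
gripper_width: 0.063
```

Call:
drive_tool(series=[[[0, 0, -0.0005], [0, 0, 0]], [[0, 0, -0.001], [0, 0, 0]]])

```text
time: 16.2
tool_pos: [0.6415, 0.158, 0.0685]
tool_rot: [0.0, 0.626, 0.779, 0.0]
contact_force: [-1.9, 0.3, 2.0]
gripper_width: 0.061
```

Call:
drive_tool(series=[[[0, 0, 0], [0, 0, 0]], [[0, 0, 0], [0, 0, 0]], [[0, 0, 0], [0, 0, 0]], [[0, 0, 0], [0, 0, 0]]], fingers=0)

```text
time: 16.6
tool_pos: [0.6415, 0.158, 0.0682]
tool_rot: [0.0, 0.626, 0.779, 0.0]
contact_force: [0.7, 0.0, 0.1]
gripper_width: 0.505
```

Call:
drive_tool(series=[[[0, 0, 0.02], [0, 0, 0]], [[0, 0, 0.06], [0, 0, 0]], [[0, 0, 0.11], [0, 0, 0]], [[0, 0, 0.16], [0, 0, 0]], [[0, 0, 0.2], [0, 0, 0]], [[0, 0, 0.2], [0, 0, 0]]])

```text
time: 17.2
tool_pos: [0.6448, 0.1585, 0.2779]
tool_rot: [0.005, 0.626, 0.78, 0.005]
contact_force: [0.1, 0.4, 0.4]
gripper_width: 0.501
```

```bash
python3 - <<'E'
from h import *
save('wrist','w13')
E
```

```text
(no output)
```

View pics/w13.png

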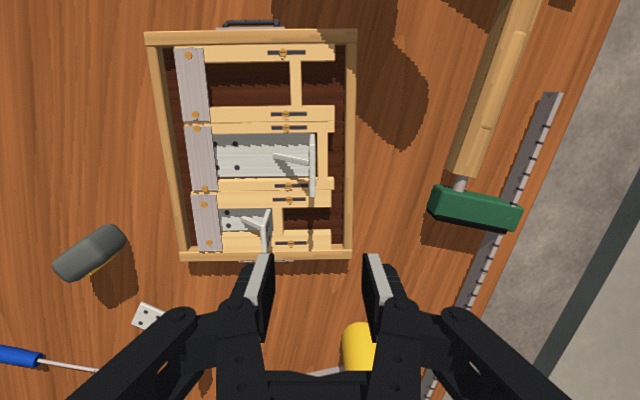

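Large bracket is seated in its bay (px (265,160)), and the small one is unmoved at (245,225). Next is the medium bracket.

Call:
drive_tool(series=[[[-0.115, -0.33, -0.05], [0, 0, -30]], [[-0.115, -0.33, -0.05], [0, 0, -30]], [[-0.115, -0.33, -0.05], [0, 0, -30]], [[-0.115, -0.33, -0.05], [0, 0, -30]], [[-0.115, -0.33, -0.05], [0, 0, -30]], [[-0.115, -0.33, -0.13], [0, 0, -30]], [[-0.115, -0.33, -0.13], [0, 0, -30]], [[-0.115, -0.33, -0.13], [0, 0, -30]]])

```text
time: 18.05
tool_pos: [0.5236, -0.173, 0.134]
tool_rot: [-0.002, 0.807, 0.59, -0.001]
contact_force: [-0.8, 0.2, -0.5]
gripper_width: 0.501
```

```bash
python3 - <<'E'
from h import *
for i in range(2): grab_frame('side')
t,M=tool();print(t,np.degrees(np.arctan2(M[1,1],M[0,1])))
a=save('wrist','w14')
cv2.imwrite('pics/w14z.png',cv2.resize(a[150:400,80:400,::-1],None,fx=2.4,fy=2.4,interpolation=cv2.INTER_CUBIC))
E
```

```text
[ 0.52113682 -0.17282884  0.13073577] -17.818674785081924
```

View pics/w14z.png

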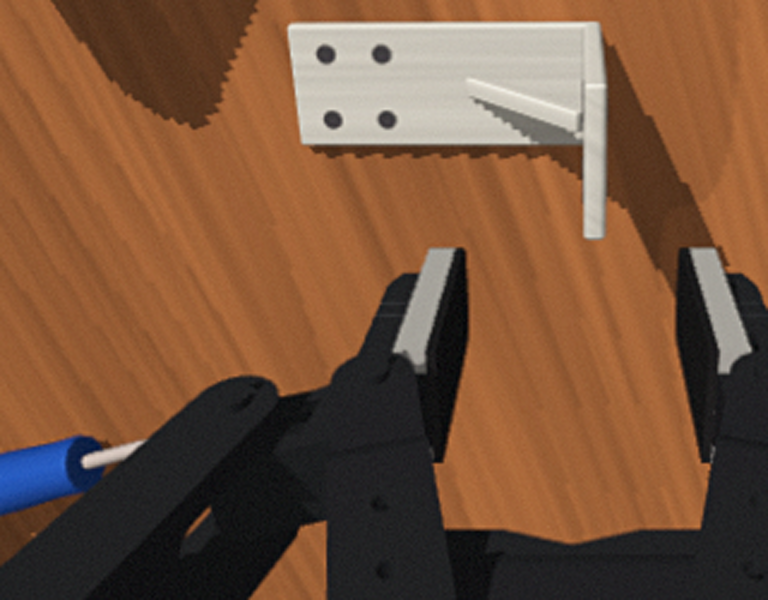

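```bash
python3 - <<'E'
from h import *
L,W,H=.055,.0225,.08
t,M=tool();m=camera_model('wrist')
p,r=fit3('wrist',[(-L,W,.006),(-L,-W,.006),(L-.006,W,H),(L,W,H),(L,-W,H),(L-.006,-W,H)],unz([(291,28),(303,143),(584,86),(606,86),(605,238),(584,238)],2.4,(80,150)),(.478,-.154,-.3),m)
h=L-.003;P=np.array([p[0]+h*np.cos(p[2]),p[1]+h*np.sin(p[2])])
print(p[:2],np.degrees(p[2]),P,'shift',P-t[:2],t[2],r.tolist())
E
```

```text
[ 0.48033116 -0.1543468 ] -17.66613055504346 [ 0.5298789  -0.17012723] shift [0.00666534 0.0019182 ] 0.13346278601071024 [[-1.0, -0.8], [-0.1, 1.0], [0.2, -0.5], [0.6, -0.5], [0.1, 0.6], [-0.0, 0.6]]
```

Call:
drive_tool(series=[[[0.005, 0.001, -0.03], [0, 0, 0]], [[0.005, 0.001, -0.055], [0, 0, 0]], [[0.005, 0.001, -0.075], [0, 0, 0]], [[0.005, 0.001, -0.083], [0, 0, 0]], [[0.005, 0.001, -0.083], [0, 0, 0]], [[0.005, 0.001, -0.083], [0, 0, 0]]])

```text
time: 18.8
tool_pos: [0.5324, -0.1709, 0.0563]
tool_rot: [0.001, 0.807, 0.591, 0.001]
contact_force: [0.3, -0.3, -0.6]
gripper_width: 0.499
```

```bash
python3 - <<'E'
from h import *
t,M=tool();m=camera_model('wrist');print(t,state()['joint_vel'].round(3))
a=save('wrist','w15')
cv2.imwrite('pics/w15z.png',cv2.resize(a[150:400,80:400,::-1],None,fx=2.4,fy=2.4,interpolation=cv2.INTER_CUBIC))
E
```

```text
[ 0.53239316 -0.17093805  0.05628113] [-0.004 -0.013 -0.01  -0.    -0.004 -0.002]
```

View pics/w15z.png

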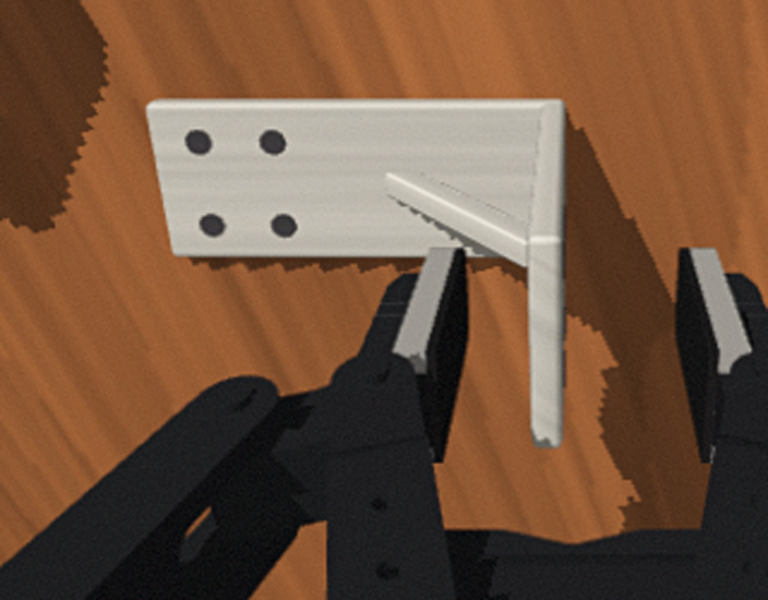

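```bash
python3 - <<'E'
from h import *
L,W,H=.055,.0225,.08
t,M=tool();m=camera_model('wrist')
print(t)
p,r=fit3('wrist',[(-L,W,.006),(-L,-W,.006),(L-.006,W,H),(L,W,H),(L,-W,H),(L-.006,-W,H)],unz([(150,107),(172,253),(528,239),(563,239),(561,444),(531,444)],2.4,(80,150)),(.478,-.154,-.3),m)
h=L-.003;P=np.array([p[0]+h*np.cos(p[2]),p[1]+h*np.sin(p[2])])
print(p[:2],np.degrees(p[2]),P,'shift',P-t[:2],'in tool',M[:2,:2].T@(P-t[:2]),r.tolist())
E
```

```text
[ 0.53263421 -0.17116814  0.05667659]
[ 0.47841462 -0.15444715] -17.798946283766018 [ 0.52792564 -0.17034239] shift [-0.00470857  0.00082575] in tool [-0.00063211 -0.00473843] [[-1.9, -1.7], [0.6, 1.2], [-0.1, -1.1], [0.0, -1.0], [0.8, 1.7], [0.2, 1.7]]
```

Call:
drive_tool(series=[[[-0.003, 0.0005, -0.003], [0, 0, 0]], [[-0.0045, 0.0005, -0.006], [0, 0, 0]], [[-0.0045, 0.0005, -0.006], [0, 0, 0]], [[-0.0045, 0.0005, -0.006], [0, 0, 0]]])

```text
time: 19.25
tool_pos: [0.5267, -0.1705, 0.049]
tool_rot: [-0.0, 0.807, 0.591, 0.0]
contact_force: [0.3, -0.7, -1.1]
gripper_width: 0.504
```

Call:
drive_tool(series=[[[0, 0, 0], [0, 0, 0]], [[0, 0, 0], [0, 0, 0]], [[0, 0, 0], [0, 0, 0]], [[0, 0, 0], [0, 0, 0]], [[0, 0, 0], [0, 0, 0]]], fingers=1)

```text
time: 19.75
tool_pos: [0.5272, -0.1707, 0.0493]
tool_rot: [0.0, 0.807, 0.591, 0.0]
contact_force: [1.3, 0.0, 0.7]
gripper_width: 0.06
```

Call:
drive_tool(series=[[[0, 0, 0.005], [0, 0, 0]], [[0, 0, 0.03], [0, 0, 0]], [[0, 0, 0.075], [0, 0, 0]], [[0, 0, 0.12], [0, 0, 0]], [[0, 0, 0.15], [0, 0, 0]], [[0, 0, 0.16], [0, 0, 0]], [[0, 0, 0.16], [0, 0, 0]], [[0, 0, 0.16], [0, 0, 0]]])

```text
time: 20.55
tool_pos: [0.5258, -0.17, 0.2065]
tool_rot: [-0.002, 0.807, 0.591, -0.001]
contact_force: [0.2, 0.8, -1.9]
gripper_width: 0.058
```

```bash
python3 - <<'E'
from h import *
t,M=tool();print(t)
a=save('wrist','w16')
cv2.imwrite('pics/w16z.png',cv2.resize(a[165:365,110:350,::-1],None,fx=3,fy=3,interpolation=cv2.INTER_CUBIC))
E
```

```text
[ 0.52576351 -0.16999266  0.20652575]
```

View pics/w16z.png

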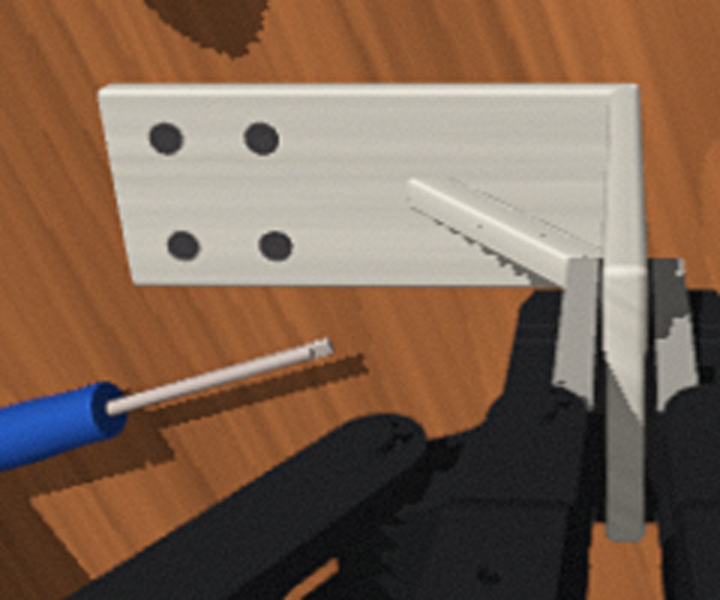

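```bash
python3 - <<'E'
from h import *
t,M=tool();m=camera_model('wrist')
L,W,H=.055,.0225,.08
p,r=fitheld([(-L,W,.006),(-L,-W,.006),(L-.006,W,H),(L,W,H),(L,-W,H),(L-.006,-W,H),(L,W,0)],unz([(100,95),(133,283),(605,268),(646,268),(645,541),(607,541),(637,84)],3,(110,165)),np.array([0,-.052,.0495]),m,t,M)
print(p[:3]*1000,np.degrees(p[3:]),r.tolist())
# large check with old result -> medium stop est in new TOTE frame
open('om.txt','w').write(str(list(p[:3])))
OM=p[:3]
show('pre',tgt(-.038,.084,.09,18,OM,L))
E
```

```text
[ -0.15585918 -52.39141566  50.90159121] [-0.00748173  0.2581129  -0.17983346] [[-0.4, -1.1], [0.6, 1.4], [-0.7, 0.1], [0.9, 0.1], [0.1, -0.1], [-0.8, -0.1], [0.5, -0.2]]
pre pos [0.6072 0.2401 0.1716] shift [ 0.0817  0.41   -0.0343] turn [ -0.88 -18.48  29.71]
```

Call:
drive_tool(series=[[[0.04, 0.2, 0.02], [0, 0, 29.7]], [[0.04, 0.2, 0.02], [0, 0, 29.7]], [[0.04, 0.2, 0.02], [0, 0, 29.7]], [[0.04, 0.2, 0.02], [0, 0, 29.7]], [[0.082, 0.41, 0.02], [-0.9, -18.5, 29.7]], [[0.082, 0.41, 0.02], [-0.9, -18.5, 29.7]], [[0.082, 0.41, 0.02], [-0.9, -18.5, 29.7]], [[0.082, 0.41, 0.02], [-0.9, -18.5, 29.7]]])

```text
time: 21.4
tool_pos: [0.6022, 0.2219, 0.2244]
tool_rot: [0.098, 0.619, 0.77, 0.121]
contact_force: [1.7, -0.2, -1.0]
gripper_width: 0.056
```

Call:
drive_tool(series=[[[0.008, 0.041, 0], [0, 0, 0]], [[0.008, 0.041, -0.02], [0, 0, 0]], [[0.008, 0.041, -0.04], [0, 0, 0]], [[0.008, 0.041, -0.05], [0, 0, 0]], [[0.008, 0.041, -0.05], [0, 0, 0]], [[0.008, 0.041, -0.05], [0, 0, 0]]])

```text
time: 22.0
tool_pos: [0.6129, 0.2613, 0.1782]
tool_rot: [0.1, 0.619, 0.769, 0.123]
contact_force: [0.7, 0.6, -1.0]
gripper_width: 0.056
```

```bash
echo 'OM=[-.0002,-.0524,.0497]' >> h.py; python3 - <<'E'
from h import *
for i in range(3): grab_frame('side')
toe_now(OM,.055)
show('low',tgt(-.038,.084,.040,18,OM,.055))
E
```

```text
toe(tote mm) [-26.5 103.6  99.5] heel [ 77.8 103.5 134.3] tilt 18.44 yaw -0.04 F [ 0.2  0.3 -1.4] t 22.15
low pos [0.6076 0.2402 0.1205] shift [-0.0064 -0.0214 -0.0601] turn [-0.05  0.44  0.05]
```

Call:
drive_tool(series=[[[-0.0064, -0.0214, -0.01], [0, 0.4, 0]], [[-0.0064, -0.0214, -0.03], [0, 0.4, 0]], [[-0.0064, -0.0214, -0.045], [0, 0.4, 0]], [[-0.0064, -0.0214, -0.056], [0, 0.4, 0]], [[-0.0064, -0.0214, -0.06], [0, 0.4, 0]], [[-0.0064, -0.0214, -0.06], [0, 0.4, 0]], [[-0.0064, -0.0214, -0.06], [0, 0.4, 0]]])

```text
time: 22.85
tool_pos: [0.6073, 0.2407, 0.1198]
tool_rot: [0.098, 0.619, 0.77, 0.122]
contact_force: [-0.2, 0.0, -2.0]
gripper_width: 0.059
```

```bash
python3 - <<'E'
from h import *
for i in range(2): grab_frame('side')
toe_now(OM,.055)
overlay('w17',(120,330,50,350),2.6,-.0724,0.084,.114,.049,OM,.055,.0225,.08)
toe_now(OM,.055)
E
```

```text
toe(tote mm) [-37.9  84.6  39.7] heel [66.7 84.5 73.7] tilt 18.03 yaw -0.02 F [-0.8  0.2 -1.5] t 22.95
toe(tote mm) [-38.1  84.6  39.6] heel [66.5 84.5 73.7] tilt 18.02 yaw -0.02 F [ 0.   0.4 -2.2] t 23.0
```

View pics/w17o.png

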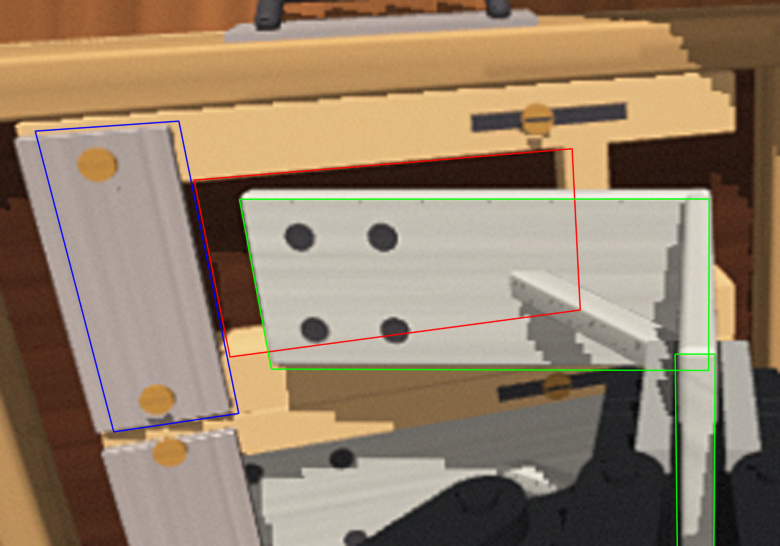

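Call:
drive_tool(series=[[[0, -0.0005, -0.006], [0, 0, 0]], [[0, -0.0005, -0.013], [0, 0, 0]], [[0, -0.0005, -0.019], [0, 0, 0]], [[0, -0.0005, -0.021], [0, 0, 0]], [[0, -0.0005, -0.021], [0, 0, 0]], [[0, -0.0005, -0.021], [0, 0, 0]]])

```text
time: 23.6
tool_pos: [0.6068, 0.2399, 0.098]
tool_rot: [0.097, 0.619, 0.77, 0.122]
contact_force: [1.0, -0.1, -1.8]
gripper_width: 0.062
```

```bash
python3 - <<'E'
from h import *
grab_frame('side')
toe_now(OM,.055)
overlay('w18',(120,330,50,350),2.6,-.0743,0.084,.114,.049,OM,.055,.0225,.08)
E
```

```text
toe(tote mm) [-38.7  83.9  17.8] heel [65.9 83.9 51.7] tilt 17.95 yaw -0.03 F [ 0.2  1.1 -1.5] t 23.65
```

View pics/w18o.png

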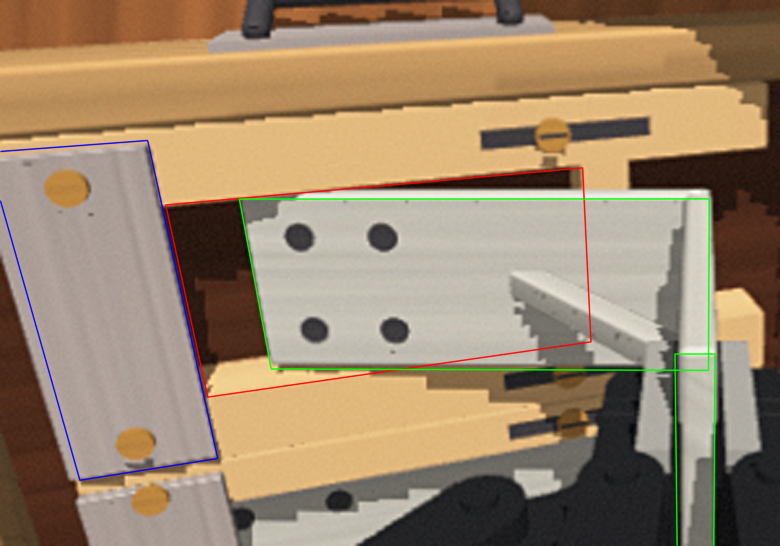

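Call:
drive_tool(series=[[[0, 0, -0.002], [0, 0, 0]], [[0, 0, -0.004], [0, 0, 0]], [[0, 0, -0.004], [0, 0, 0]]])

```text
time: 24.0
tool_pos: [0.6065, 0.2398, 0.0935]
tool_rot: [0.097, 0.619, 0.77, 0.121]
contact_force: [-1.0, -0.5, -2.0]
gripper_width: 0.059
```

Call:
drive_tool(series=[[[-0.005, -0.001, 0], [0, 0, 0]], [[-0.01, -0.0022, 0], [0, 0, 0]], [[-0.015, -0.0033, 0], [0, 0, 0]], [[-0.02, -0.0044, 0], [0, 0, 0]], [[-0.025, -0.0054, 0], [0, 0, 0]], [[-0.027, -0.0058, 0], [0, 0, 0]], [[-0.027, -0.0058, 0], [0, 0, 0]]])

```text
time: 24.7
tool_pos: [0.5794, 0.234, 0.094]
tool_rot: [0.097, 0.619, 0.77, 0.122]
contact_force: [0.9, -0.3, -1.6]
gripper_width: 0.057
```

```bash
python3 - <<'E'
from h import *
toe_now(OM,.055)
E
```

```text
toe(tote mm) [-67.   84.1  13.6] heel [37.7 84.  47.5] tilt 17.92 yaw -0.03 F [ 0.9 -0.3 -1.6] t 24.7
```

Call:
drive_tool(series=[[[-0.001, -0.0002, 0], [0, 0, 0]], [[-0.002, -0.0004, 0], [0, 0, 0]], [[-0.003, -0.0006, 0], [0, 0, 0]]])

```text
time: 25.0
tool_pos: [0.5768, 0.2335, 0.094]
tool_rot: [0.097, 0.619, 0.77, 0.122]
contact_force: [0.7, -0.5, -1.3]
gripper_width: 0.062
```

Call:
drive_tool(series=[[[-0.0005, -0.0001, 0], [0, 0, 0]], [[-0.001, -0.0002, 0], [0, 0, 0]]])

```text
time: 25.2
tool_pos: [0.5757, 0.2332, 0.094]
tool_rot: [0.097, 0.619, 0.77, 0.121]
contact_force: [-0.3, 0.1, -0.8]
gripper_width: 0.057
```

Call:
drive_tool(series=[[[-0.0005, -0.0001, 0], [0, 0, 0]], [[-0.001, -0.0002, 0], [0, 0, 0]]])

```text
time: 25.4
tool_pos: [0.5747, 0.233, 0.094]
tool_rot: [0.097, 0.619, 0.77, 0.122]
contact_force: [0.8, -0.9, -0.4]
gripper_width: 0.058
```

Call:
drive_tool(series=[[[-0.0005, -0.0001, 0], [0, 0, 0]], [[-0.001, -0.0002, 0], [0, 0, 0]]])

```text
time: 25.6
tool_pos: [0.5738, 0.2329, 0.094]
tool_rot: [0.098, 0.619, 0.77, 0.122]
contact_force: [0.3, -0.1, -1.9]
gripper_width: 0.059
```

Call:
drive_tool(series=[[[-0.0005, -0.0001, 0], [0, 0, 0]], [[-0.001, -0.0002, 0], [0, 0, 0]]])

```text
time: 25.8
tool_pos: [0.5733, 0.2328, 0.0945]
tool_rot: [0.098, 0.619, 0.77, 0.122]
contact_force: [2.7, 0.7, -2.1]
gripper_width: 0.058
```

```bash
python3 - <<'E'
from h import *
toe_now(OM,.055)
E
```

```text
toe(tote mm) [-73.   84.2  14. ] heel [31.6 84.1 48. ] tilt 18.02 yaw -0.03 F [ 2.7  0.7 -2.1] t 25.8
```

Call:
drive_tool(series=[[[0.0015, 0.0003, 0], [0, 0, 0]], [[0.0025, 0.0005, -0.0005], [0, 0, 0]], [[0.0025, 0.0005, -0.0005], [0, 0, 0]]])

```text
time: 26.1
tool_pos: [0.5751, 0.2331, 0.0931]
tool_rot: [0.097, 0.619, 0.77, 0.121]
contact_force: [-0.1, 0.2, -2.2]
gripper_width: 0.057
```

```bash
python3 - <<'E'
from h import *
toe_now(OM,.055)
for th,x,z in [(16,-.0719,.0133),(14,-.072,.013),(12,-.0721,.013),(9,-.0722,.013),(6,-.0723,.013),(3,-.0724,.013)]:
    show(th,tgt(x,.084,z,th,OM,.055))
E
```

```text
toe(tote mm) [-71.5  84.1  12.9] heel [33.2 84.1 46.6] tilt 17.87 yaw -0.04 F [-0.1  0.2 -2.2] t 26.1
16 pos [0.5771 0.2335 0.0907] shift [ 0.0021  0.0004 -0.0025] turn [-0.43  1.82  0.03]
14 pos [0.5796 0.2341 0.0872] shift [ 0.0046  0.001  -0.0059] turn [-0.86  3.77  0.03]
12 pos [0.582  0.2346 0.0839] shift [ 0.007   0.0015 -0.0092] turn [-1.29  5.72  0.03]
9 pos [0.5854 0.2353 0.0789] shift [ 0.0104  0.0022 -0.0143] turn [-1.93  8.65  0.03]
6 pos [0.5886 0.236  0.0737] shift [ 0.0135  0.0029 -0.0195] turn [-2.57 11.58  0.03]
3 pos [0.5914 0.2367 0.0683] shift [ 0.0164  0.0036 -0.0249] turn [-3.22 14.51  0.03]
```

Call:
drive_tool(series=[[[0.0021, 0.0004, -0.0022], [-0.4, 1.8, 0]], [[0.0046, 0.001, -0.0056], [-0.9, 3.8, 0]], [[0.007, 0.0015, -0.0089], [-1.3, 5.7, 0]], [[0.0104, 0.0022, -0.014], [-1.9, 8.7, 0]], [[0.0104, 0.0022, -0.014], [-1.9, 8.7, 0]], [[0.0104, 0.0022, -0.014], [-1.9, 8.7, 0]]])

```text
time: 26.7
tool_pos: [0.5856, 0.2353, 0.0791]
tool_rot: [0.049, 0.625, 0.777, 0.061]
contact_force: [-0.8, 0.5, -1.8]
gripper_width: 0.061
```

```bash
python3 - <<'E'
from h import *
toe_now(OM,.055)
overlay('w19',(120,330,100,400),2.6,-.0748,0.084,.114,.049,OM,.055,.0225,.08)
for th,x,z in [(6,-.0723,.013),(3,-.0724,.013),(0,-.0725,.0125)]:
    show(th,tgt(x,.084,z,th,OM,.055))
E
```

```text
toe(tote mm) [-72.   84.1  13.2] heel [36.6 84.  30.4] tilt 9.01 yaw -0.04 F [-0.8  0.5 -1.8] t 26.7
6 pos [0.5886 0.236  0.0737] shift [ 0.0033  0.0007 -0.0056] turn [-0.68  2.94  0.03]
3 pos [0.5914 0.2367 0.0683] shift [ 0.0061  0.0014 -0.011 ] turn [-1.32  5.87  0.03]
0 pos [0.594  0.2372 0.0622] shift [ 0.0087  0.0019 -0.017 ] turn [-1.97  8.8   0.03]
```

View pics/w19o.png

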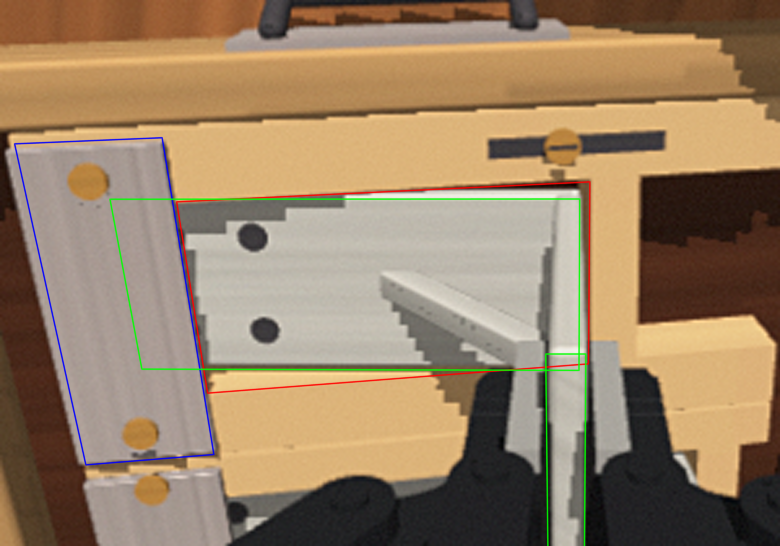

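The toe is under the keeper and the outlines match the pocket edges at zoom px (180,200)–(590,365). I'll continue letting the heel down.

Call:
drive_tool(series=[[[0.0017, 0.0003, -0.0028], [-0.3, 1.5, 0]], [[0.0033, 0.0007, -0.0056], [-0.7, 2.9, 0]], [[0.0047, 0.001, -0.0083], [-1, 4.4, 0]], [[0.0061, 0.0013, -0.011], [-1.3, 5.9, 0]], [[0.0061, 0.0013, -0.011], [-1.3, 5.9, 0]], [[0.0061, 0.0013, -0.011], [-1.3, 5.9, 0]]])

```text
time: 27.35
tool_pos: [0.5919, 0.2366, 0.0682]
tool_rot: [0.016, 0.627, 0.779, 0.02]
contact_force: [0.1, -0.9, -1.9]
gripper_width: 0.058
```

```bash
python3 - <<'E'
from h import *
toe_now(OM,.055)
for th,x,z in [(1,-.0725,.013),(0,-.0725,.0125)]:
    show(th,tgt(x,.084,z,th,OM,.055))
E
```

```text
toe(tote mm) [-72.  84.  13.] heel [37.9 83.9 18.7] tilt 2.94 yaw -0.04 F [ 0.1 -0.9 -1.9] t 27.35
1 pos [0.5931 0.237  0.0646] shift [ 0.0012  0.0004 -0.0036] turn [-0.45  1.89  0.04]
0 pos [0.594  0.2372 0.0622] shift [ 0.0021  0.0006 -0.006 ] turn [-0.66  2.87  0.04]
```

Call:
drive_tool(series=[[[0.0006, 0.0001, -0.002], [-0.2, 1, 0]], [[0.0012, 0.0003, -0.004], [-0.45, 1.9, 0]], [[0.0018, 0.0004, -0.006], [-0.65, 2.9, 0]], [[0.0018, 0.0004, -0.006], [-0.65, 2.9, 0]], [[0.0018, 0.0004, -0.006], [-0.65, 2.9, 0]]])

```text
time: 27.85
tool_pos: [0.5936, 0.2371, 0.0623]
tool_rot: [-0.0, 0.627, 0.779, -0.0]
contact_force: [0.5, 0.2, -1.7]
gripper_width: 0.057
```

Call:
drive_tool(series=[[[0, 0, -0.0005], [0, 0, 0]], [[0, 0, -0.001], [0, 0, 0]]])

```text
time: 28.05
tool_pos: [0.5935, 0.2371, 0.0616]
tool_rot: [-0.0, 0.627, 0.779, 0.0]
contact_force: [0.5, 0.2, -1.6]
gripper_width: 0.063
```

```bash
python3 - <<'E'
from h import *
toe_now(OM,.055)
E
```

```text
toe(tote mm) [-73.   84.   11.8] heel [37.  84.  11.9] tilt 0.01 yaw -0.03 F [ 0.5  0.2 -1.6] t 28.05
```

Call:
drive_tool(series=[[[0, 0, -0.0005], [0, 0, 0]], [[0, 0, -0.001], [0, 0, 0]]])

```text
time: 28.25
tool_pos: [0.5936, 0.2371, 0.0613]
tool_rot: [-0.0, 0.627, 0.779, 0.0]
contact_force: [-2.7, -1.6, 4.7]
gripper_width: 0.06
```

Call:
drive_tool(series=[[[0, 0, -0.0004], [0, 0, 0]], [[0, 0, -0.0007], [0, 0, 0]]])

```text
time: 28.45
tool_pos: [0.5938, 0.2371, 0.0613]
tool_rot: [-0.0, 0.627, 0.779, 0.0]
contact_force: [-3.6, -0.8, 8.1]
gripper_width: 0.063
```

Floor contact felt. Opening the fingers and lifting.

Call:
drive_tool(series=[[[0, 0, 0.0012], [0, 0, 0]], [[0, 0, 0.0012], [0, 0, 0]], [[0, 0, 0.0012], [0, 0, 0]], [[0, 0, 0.0012], [0, 0, 0]], [[0, 0, 0.0012], [0, 0, 0]]], fingers=0)

```text
time: 28.95
tool_pos: [0.5935, 0.237, 0.0608]
tool_rot: [-0.0, 0.627, 0.779, 0.0]
contact_force: [0.2, -0.6, -0.6]
gripper_width: 0.496
```

Call:
drive_tool(series=[[[0, 0, 0.02], [0, 0, 0]], [[0, 0, 0.06], [0, 0, 0]], [[0, 0, 0.11], [0, 0, 0]], [[0, 0, 0.16], [0, 0, 0]], [[0, 0, 0.2], [0, 0, 0]], [[0, 0.02, 0.22], [0, 0, 0]], [[0, 0.02, 0.22], [0, 0, 0]], [[0, 0.02, 0.22], [0, 0, 0]]])

```text
time: 29.75
tool_pos: [0.5934, 0.257, 0.2805]
tool_rot: [-0.0, 0.627, 0.779, -0.0]
contact_force: [-0.9, 0.2, -0.0]
gripper_width: 0.501
```

```bash
python3 - <<'E'
from h import *
for i in range(3): grab_frame('side')
import pickle; pickle.dump(camera_model('wrist'),open('w20.pkl','wb'))
a=save('wrist','w20')
cv2.imwrite('pics/w20z.png',cv2.resize(a[20:330,130:440,::-1],None,fx=1.9,fy=1.9,interpolation=cv2.INTER_CUBIC))
for n in ['bracket_medium','bracket_large','bracket_small']: print(n,[(np.round(d['location'],4),round(d['confidence'],2)) for d in place_of('wrist',n)])
b=save('side','side20');cv2.imwrite('pics/side20z.png',cv2.resize(b[145:225,285:385,::-1],None,fx=7,fy=7,interpolation=cv2.INTER_CUBIC))
for n in ['bracket_medium','bracket_large','bracket_small']: print(n,[(np.round(d['location'],4),round(d['confidence'],2)) for d in place_of('side',n)])
save('scene','scene20')
print('tote points M,L nominal',tw([(0,.084,.012),(0,0,.012)]).round(4), state()['time'])
E
```

```text
bracket_medium [(array([0.5452, 0.2284, 0.0122]), 0.96)]
bracket_large [(array([0.5715, 0.1484, 0.0151]), 0.95)]
bracket_small [(array([0.5638, 0.0602, 0.015 ]), 0.68)]
bracket_medium [(array([ 0.3453, -0.5153,  0.0021]), 0.87)]
bracket_large [(array([0.576 , 0.1481, 0.0114]), 0.74)]
bracket_small [(array([0.5683, 0.0607, 0.0098]), 0.44)]
tote points M,L nominal [[0.56   0.2295 0.012 ]
 [0.578  0.1475 0.012 ]] 30.35
```

View pics/w20z.png

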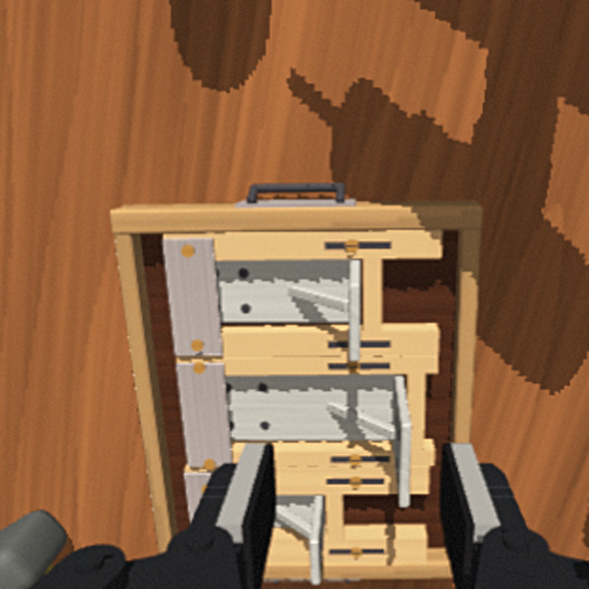

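View pics/side20z.png

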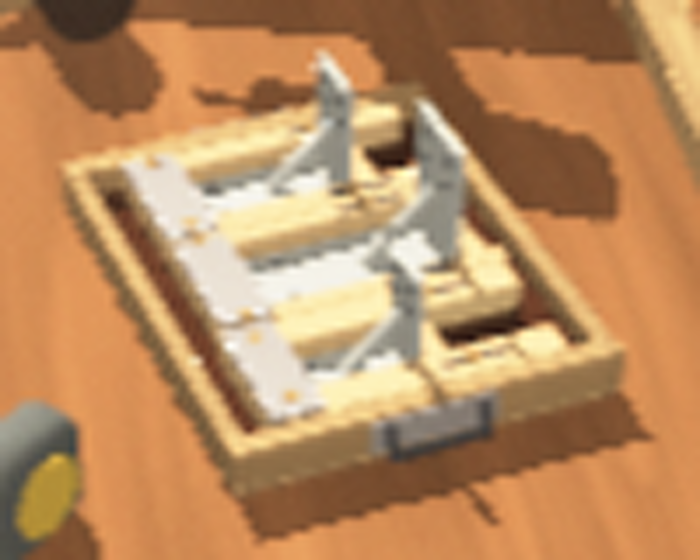

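View pics/scene20.png

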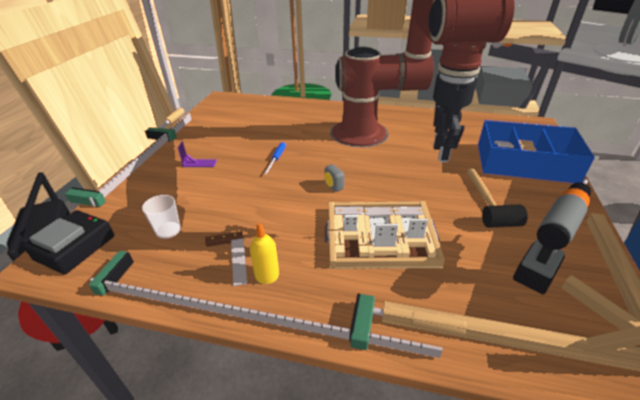

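All three brackets stand upright and flat inside their frames, the bystanders haven't moved, and the gripper is clear. Handing in.

```bash
python3 - <<'E'
from h import *
print(job_done(),state()['time'])
E
```

```text
the job is handed in; nothing more can be done
the job is handed in; nothing more can be done
```

I put the large and medium brackets away in their own pockets and handed the job in at about 30 s. I felt for each stop gently, at about 4 N (large) and 3 N (medium), then backed off and let the heel down. The highest force I read was 8 N, on floor contact with the medium bracket.

**Last checks**
- **Height:** the floor was felt 12.0 mm above table height for both brackets, as it should be. Both measured flat (0.0° tilt) at floor contact.
- **Pictures:** the final wrist and side views show all three brackets upright inside their frames. The small one is unmoved, nothing else looks shifted, and the gripper is well clear.
- **Medium lengthwise:** my last tool reading puts it about 18 mm toward the robot from the nominal point, while the vision network says about 15 mm. The limit is 20 mm, so it is inside but close. Its frame appears to be screwed down near the far end of its slots.

**Disagreements**
- My tote position was up to about 2 mm off between views, so I corrected it from the pictures as the large bracket went in.
- In the last side view the network reported the purple look-alike as the medium bracket and did not report the real one.

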